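# Gauge the width of a stoneware mug

## Robot

A 6-joint arm with a two-finger parallel gripper is mounted at the origin on the work surface. World frame = base frame: x ahead of the robot, y to its left, z up, the work surface at z = 0. Lengths are in m, angles in rad, forces in N, time in s.
With the tool pointing down it reaches from about 0.375 to 0.9 m from the base axis. Payload 3.1 kg.
Tool frame: the origin (TCP) lies midway between the tips of the shut fingers; the grasp point (between the pads) lies 19 mm behind it; z points along the fingers, y is the line along which they close (so a half turn about z gives the same grasp; the last joint's range is limited). The gripper opens to 87 mm and grips with 3 to 60 N. Pads are 19 mm wide; open, the fingers measure 117 mm over their backs; the gripper's body (75 mm by 190 mm) begins 51 mm behind the grasp point.
Start: joints at [1.157, 0.527, 1.433, -0, 1.181, -0.178], TCP at [0.146, 0.608, 0.223] pointing down, gripper open.
Joint ranges: [-3.08, 3.08], [-0.75, 2.2], [0.22, 2.44], [-1.43, 4.57], [0, 2.65], [-2.85, 2.85]. Speed limits (rad/s): [2.79, 2.79, 3.14, 3.14, 3.14, 3.14].

## Interface

Orientations are given as a unit quaternion [x, y, z, w].
In Python, from rig import robot gives the robot as it stands. The module is installed in compiled form; this text tells all that it offers.
- The arm moves only by the tool play_rows, never from a script. Its arguments are lists of equal length, an entry for each row: "gripper": the closure, from -1 (fully open) to 1 (shut); "delta_pos": the shift along the tool's x, y, z in cm, a list of three; "turn": the turn, a rotation vector about the tool's x, y, z in rad, a list of three. A call has 1 to 12 rows; each row is the pose to reach, as a shift and turn from the pose commanded when the call began, along the tool's axes at that moment; what a row does not reach only later rows make up. A row lasts 1/8 s, in which the tool goes at most 62.5 mm and 10.7 degrees, less where a joint would pass 70% of its speed; a pose out of reach is approached as far as the arm can. A call with a gripper value outside its range is refused whole. The fingers move at their own pace and stop on an object; "squeeze" is the grip in N (left out, the last holds). Time passes only in rows, so rows that repeat a pose let the fingers close. It gives the time, the measured TCP pose, the force, the opening and the grip force at its end, in the units of the state.
- robot.get_obs(): the state, without advancing time (a new reading comes with each control period).
- robot.camera(name): name is "scene" or "side" or "wrist"; returns a dict with "color" (480x640x3 uint8, red, green, blue), "vfov" (degrees; the focal length in pixels is half the picture's height over the tangent of half this angle, whatever the lens; pixels are square), "cx", "cy" (the principal point, pixels), "R" (3x3) and "t" (3): a world point X has camera coordinates R X + t. Camera axes: x right, y down, z forward; pixel columns grow to the right and rows downward; lengths in m; the calibration is good to about 2 mm. The wrist camera is an equidistant fisheye: a pixel r from the principal point sees the ray r / f radians off the axis. A picture is of the moment at which its call begins. There is no depth.
- robot.hand_in(): hands the job in; it is judged then, once.
The state is a dict: "time": time; "q": joint angles; "joint_velocities": joint speeds; "joint_torque": joint torques, N m; "position": TCP position; "tool_rot": TCP orientation; "ft_force": force on the tool from outside, world axes, zero at the start; "moment": the same for the moment, N m; "grip_width": finger opening in m; "grip_force": force on a finger pad.
Only numpy, scipy, OpenCV 4.12 (cv2) and the standard library are available. Lean on these libraries where they do the work, as an engineer would, in place of code of your own. Each camera call takes 0.05 s, during which the arm holds its last target. There are 200 camera calls.

## Task

Check the width of the brown-rimmed mug on the bench gauge: first clear the wooden paddle off the gauge's bed and lay it flat in the plywood tray, then stand the mug upright on the bed between the two steel jaws with its handle pointing out sideways, square to the slide, and let go. Slide the jaw with the orange tab gently shut until the mug is held between both jaws and green shows on the indicator tail behind the blue housing but no red, then throw the red-balled lock lever fully over to its other side. Leave the mug held in the jaws with green showing, and do not disturb the other things on the bench.

Things in the scene. Friction and masses are not known exactly. Their poses are not given: they have to be found in the camera images.
- gauge: Bench width gauge, fixed. Grey base plate 150 (x) x 400 (y) x 12 mm; origin at the centre of its underside, bed (plate top) 12 mm above. Its y axis is the slide direction: carriage on the -y half; sprung anvil, blue housing (80 x 55 mm, y 100 to 155 mm, 50 mm high) and lock lever on the +y half. Both jaws are 45 mm wide (x), centred on x = 0, from 14 to 52 mm above the table.
- carriage (a joint): Sliding jaw carriage, m along gauge +y; 0 = fully open (jaw face at gauge y = -100 mm), grows as the jaw closes, stop at 0.135. Stiff slide: about 9 N of dry friction plus 20 N per m/s; it stays where it is left, also against the anvil's spring. Starts at 0 to 0.025.
- thumb_tab (a point): On the centre of the carriage's orange tab, 10 mm below its top. The tab is an upright plate 12 mm thick (gauge y), 36 mm wide (gauge x), top 75 mm above the table, on the 30 mm high dark carriage. It stands 65 mm behind (-y of) the jaw face; the jaw's back is 41 mm in front of the tab. Axes as the gauge.
- jaw_face (a point): Centre of the sliding jaw's flat face (looks to gauge +y), 33 mm above the table; axes as the gauge.
- anvil (a joint): Sprung anvil jaw: m pushed in along gauge +y; 0 at rest, stop at 0.024, spring 300 N/m. Its tail, a bar 26 mm wide, 23 to 41 mm above the table, then comes out of the far (+y) end of the blue housing. At rest 4 mm of white tip shows; green begins to show at 0.004 and red at 0.018, so green and no red is 0.004 to 0.018 (1 to 5 N).
- anvil_face (a point): Centre of the anvil's flat face (looks to gauge -y), at gauge y = 60 mm when at rest, 33 mm above the table; axes as the gauge.
- lock (a joint): Lock lever on top of the blue housing, rad: 0 = leaning to gauge -x (start), 1.0 = thrown fully over to gauge +x. Needs about 1 N at the ball and stays where it is left. Its pivot is at gauge x = 0, y = 128 mm, 72 mm above the table.
- lock_tip (a point): Centre of the lever's red ball, 26 mm diameter, 70 mm from the pivot; about 133 mm above the table at both ends of its swing, 142 mm in the middle; the ball travels from gauge x = -34 to +34 mm.
- paddle: Flat light-wood potter's paddle, 180 mm long, 16 mm thick, 90 g, lying across the gauge's bed between the jaws. Origin on its underside; x along its length: handle 22 mm wide from x = -90 to -5 mm, blade 46 mm wide from x = -5 to +90 mm; z up.
- paddle_grip (a point): Grasp point on the paddle's handle near its neck, 20 mm behind the origin (x = -20 mm), 8 mm above its underside; the handle is 22 mm wide here.
- tray: Empty open plywood tray, fixed, 220 (x) x 130 (y) x 30 mm outside, walls and floor 5 mm; origin at the centre of its underside.
- mug: The mug to gauge: straight cream stoneware mug with a brown rim, open top, 62 mm diameter, 95 mm tall, wall 4 mm, 0.26 kg. Origin at the centre of its underside, z up. The handle sticks out along its +y, to 61 mm from its axis, between 17 and 77 mm above its foot, 10 mm thick.
- mug_blue: Bystander: same mug with a dark blue rim; leave it alone. Origin and axes as the mug.
- mug_green: Bystander: same mug with a green rim; leave it alone. Origin and axes as the mug.
- glaze_jar: Bystander: white jar with black lid, 80 mm diameter, 110 mm tall. Origin under its centre.
- glaze_bottle: Bystander: white bottle with yellow cap, 56 mm diameter, 160 mm tall. Origin under its centre.
- bowl: Bystander: blue bowl, 100 mm diameter, 50 mm tall. Origin under its centre.
- loose_bat: Bystander: cork disc, 90 mm diameter, 16 mm thick. Origin under its centre.

How it is judged:
By the outcome, as a careful person would: the job done as asked, in the order asked, and still so for the second after the job is handed in, with the robot touching nothing.
It also fails if it takes over 72 s, if anything falls off the work surface, if the arm or the gripper's body presses on something with over 40 N, if the wrist force passes 120 N, or if a joint passes its speed limit or range.

## Working session

There is one attempt and no reset: what is moved stays moved. The work goes in short steps, Python scripts to look and compute and a tool call to move; the robot and the scene stay as the last step left them, time stands still between calls to the robot, and variables do not carry over. Pictures are saved under pics/ and viewed, at most 10 in all, crops included, and the job is handed in when it is done.

Besides the shell and the picture viewer there is one more tool, called after "Emit:" in YAML: its name, and indented under it one key for each argument. play_rows: Moves the arm, as the interface text tells. Its arguments: {"type":"object","properties":{"gripper":{"type":"array","items":{"type":"number"}},"delta_pos":{"type":"array","items":{"type":"array","items":{"type":"number"}}},"turn":{"type":"array","items":{"type":"array","items":{"type":"number"}}},"squeeze":{"type":"number"}},"required":["gripper","delta_pos","turn"]}

```bash
mkdir -p pics; python3 - <<'E'
from rig import robot
import cv2,numpy as np,pickle
d={}
for n in("scene","side","wrist"):
    c=robot.camera(n); d[n]=c; cv2.imwrite(f"pics/{n}0.png",c["color"][:,:,::-1])
    print(n,c["vfov"],c["cx"],c["cy"],np.round(c["R"],3).tolist(),np.round(c["t"],3))
pickle.dump(d,open("c0.pkl","wb"))
o=robot.get_obs();print(o)
E
```

```text
scene 47.1534100462708 314.17678634372623 237.6286937290126 [[-0.545, 0.838, -0.019], [0.541, 0.334, -0.772], [-0.641, -0.43, -0.636]] [ 0.292 -0.248  1.75 ]
side 56.921532362887156 320.14961523745245 245.58157301113755 [[0.878, -0.478, -0.006], [-0.257, -0.461, -0.85], [0.403, 0.748, -0.527]] [-0.523  0.247  0.952]
wrist 65.70646984690485 322.2544879018847 238.0540815255504 [[0.234, 0.972, -0.001], [0.944, -0.226, 0.24], [0.234, -0.057, -0.971]] [-0.623 -0.03   0.389]
{'time': 0.15, 'q': array([ 1.15648032e+00,  5.28272824e-01,  1.43360865e+00, -1.57815926e-05,
        1.18138895e+00, -1.78499499e-01]), 'joint_velocities': array([ 0.00202753, -0.0010687 , -0.00389908,  0.00058435, -0.00236309,
       -0.00127836]), 'joint_torque': array([-6.07322295e-05, -4.40430987e+01, -1.76842386e+01,  6.32457132e-02,
        5.52687573e-02, -1.25338156e-04]), 'position': array([0.14576929, 0.60718699, 0.2217838 ]), 'tool_rot': array([ 1.17632221e-01,  9.93056875e-01, -8.04430324e-04, -2.38046463e-04]), 'ft_force': array([ 0.35427465, -0.1384254 , -0.22614459]), 'moment': array([-0.00985806,  0.05155991, -0.00718995]), 'grip_force': 0.0, 'grip_width': 0.08692105799099266}
```

View pics/scene0.png

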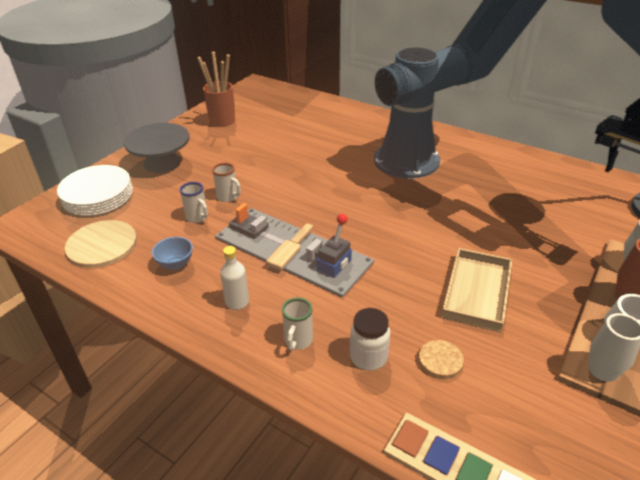

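View pics/side0.png

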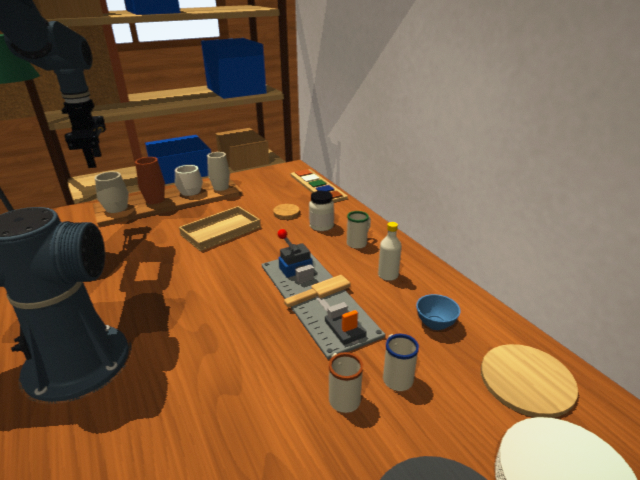

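The scene view shows the brown mug at (225,182), the gauge from (217,238) to (372,262), the paddle at (290,247), the tab at (241,212), the ball at (342,218) and the tray at (478,287). In the side view the mug is at (345,383), the tab at (350,320), the ball at (282,234) and the tray at (220,228). I'll enlarge both.

```bash
python3 - <<'E'
import cv2,pickle
d=pickle.load(open("c0.pkl","rb"))
def crop(n,x,y,w,h,s,f):
    cv2.imwrite(f,cv2.resize(d[n]["color"][y:y+h,x:x+w,::-1],None,fx=s,fy=s,interpolation=cv2.INTER_CUBIC))
crop("scene",180,155,200,140,4,"pics/sc1.png")
crop("side",240,215,200,150,4,"pics/si1.png")
E
```

```text
(no output)
```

View pics/sc1.png

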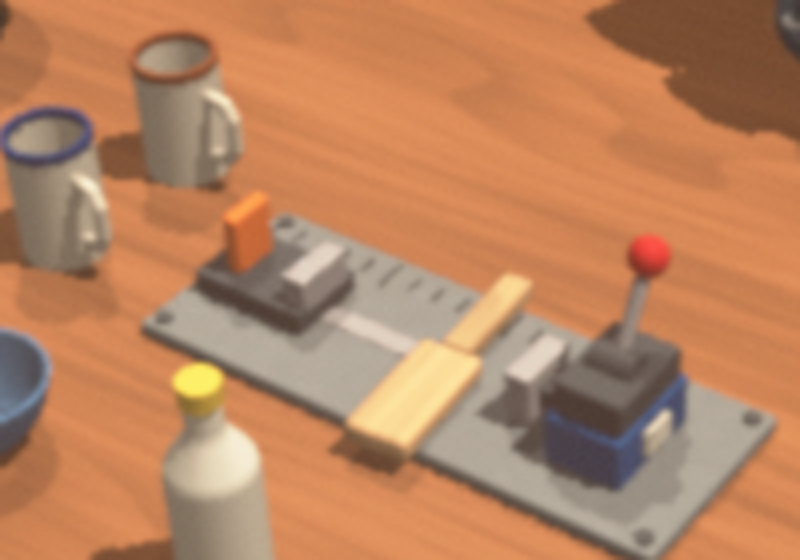

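View pics/si1.png

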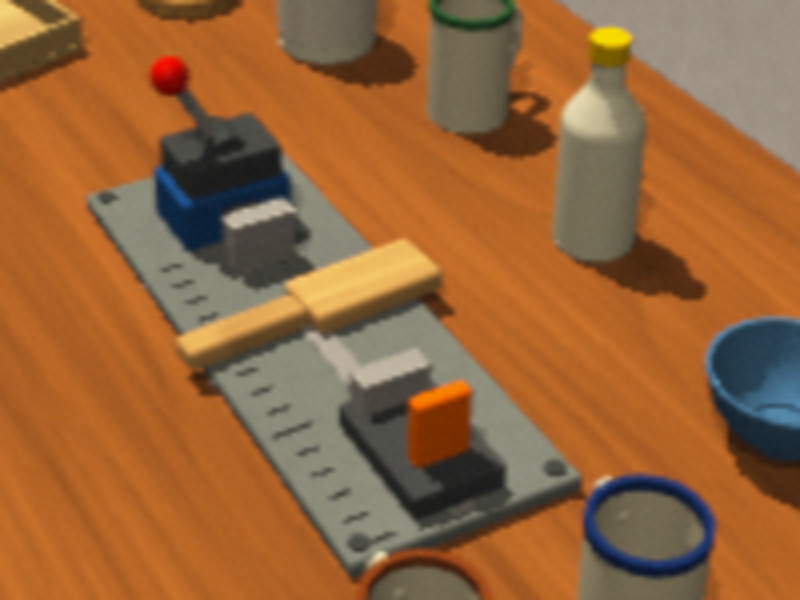

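Readings, in crop pixels. 
- **Scene crop:** plate corners (145,328), (285,215), (775,425), (660,550). Ball (649,256), tab top (248,204). Paddle shoulder and end corners (425,340), (482,365), (348,425), (405,450), handle end (520,279). Brown rim centre (175,57). 
- **Side crop:** plate corners (352,562), (578,482), (92,200). Ball (169,76), tab top (440,392). Paddle (288,287), (316,322), (405,242), (440,268).

```bash
cat > h.py <<'E'
import numpy as np,cv2,pickle
from scipy.optimize import least_squares
def f(c): return 240/np.tan(np.radians(c["vfov"])/2)
def proj(c,X):
    p=np.atleast_2d(X)@np.array(c["R"]).T+c["t"]
    return p[:,:2]/p[:,2:]*f(c)+[c["cx"],c["cy"]]
def ray(c,uv):
    d=np.array([(uv[0]-c["cx"])/f(c),(uv[1]-c["cy"])/f(c),1.]);R=np.array(c["R"])
    return -R.T@c["t"],R.T@(d/np.linalg.norm(d))
def wray(c,uv):
    v=np.array(uv,float)-[c["cx"],c["cy"]];r=np.hypot(*v);a=r/f(c)
    d=np.r_[v/max(r,1e-9)*np.sin(a),np.cos(a)];R=np.array(c["R"])
    return -R.T@c["t"],R.T@d
def wproj(c,X):
    p=np.atleast_2d(X)@np.array(c["R"]).T+c["t"];n=np.hypot(p[:,0],p[:,1])
    return p[:,:2]/n[:,None]*(np.arctan2(n,p[:,2])*f(c))[:,None]+[c["cx"],c["cy"]]
def atz(r,z): o,d=r; return o+d*(z-o[2])/d[2]
def tri(*rs):
    A=sum(np.eye(3)-np.outer(d,d) for o,d in rs);b=sum((np.eye(3)-np.outer(d,d))@o for o,d in rs)
    X=np.linalg.solve(A,b);return X,max(np.linalg.norm(np.cross(X-o,d)) for o,d in rs)
E
python3 - <<'E'
from h import *
np.set_printoptions(precision=4,suppress=True)
d=pickle.load(open("c0.pkl","rb"));S,D=d["scene"],d["side"]
s=lambda u,v:(180+(u-1.5)/4,155+(v-1.5)/4); e=lambda u,v:(240+(u-1.5)/4,215+(v-1.5)/4)
def T(n,a,b):
    X,r=tri(ray(S,a),ray(D,b));print(n,X,"res mm",r*1e3)
    return X
for n,a,b in[("plate--",s(285,215),e(352,562)),("plate+-",s(145,328),e(578,482)),("plate-+",s(775,425),e(92,200)),
 ("ball",s(649,256),e(169,76)),("tabtop",s(248,204),e(440,392)),("pad shA",s(425,340),e(316,322)),("pad shB",s(482,365),e(288,287)),
 ("pad endA",s(348,425),e(440,268)),("pad endB",s(405,450),e(405,242)),("pad hend",s(520,279),e(188,352)),
 ("rim",s(175,57),(346,366)),("trayA",(458,251),(180,228)),("trayB",(511,260),(240,209)),("trayC",(500,324),(260,224)),("trayD",(444,303),(200,246)),("anvtop",s(536,358),e(261,217)),("jawtop",s(314,265),e(390,372))]: T(n,a,b)
P=np.array([[-75,-200,12],[75,-200,12],[-75,200,12]])/1e3;P2=np.vstack([P,[[.075,.2,.012]]])
W=lambda q,P:np.c_[P[:,:2]@np.array([[np.cos(q[2]),np.sin(q[2])],[-np.sin(q[2]),np.cos(q[2])]])+q[:2],P[:,2]]
ms=np.array([s(285,215),s(145,328),s(775,425),s(660,550)]);me=np.array([e(352,562),e(578,482),e(92,200)])
r=least_squares(lambda q:np.r_[(proj(S,W(q,P2))-ms).ravel(),(proj(D,W(q,P))-me).ravel()],[.5,.0,.5])
print("gauge",r.x,np.degrees(r.x[2]),r.fun)
b=W(r.x,np.array([[-.034,.128,.133]]));print("ball pred",b)
for z in(.012,.028):
  for n,a in[("shA",s(425,340)),("shB",s(482,365)),("eA",s(348,425)),("eB",s(405,450)),("h",s(520,279))]:print(z,n,atz(ray(S,a),z))
print("handle ext",atz(ray(S,s(240,130)),.05),"side",atz(ray(D,(334.5,355)),.075))
E
```

```text
plate-- [ 0.4747 -0.2533  0.0079] res mm 1.0936208707366735
plate+- [ 0.6192 -0.2584  0.0038] res mm 0.9857428132539877
plate-+ [0.4857 0.1423 0.0039] res mm 2.0211076319149233
ball [0.5208 0.0704 0.1316] res mm 1.2396032127800631
tabtop [ 0.5461 -0.2219  0.0737] res mm 2.1656719055040856
pad shA [ 0.5482 -0.0786  0.022 ] res mm 0.27146055580183837
pad shB [ 0.5496 -0.035   0.0205] res mm 1.8544720656805547
pad endA [ 0.6431 -0.0703  0.0244] res mm 1.0317274561992829
pad endB [ 0.6404 -0.0298  0.0208] res mm 1.5173125239483145
pad hend [ 0.4649 -0.063   0.0212] res mm 3.0167429512817203
rim [ 0.451  -0.3623  0.0898] res mm 1.9090553728808515
trayA [0.338  0.3293 0.0467] res mm 35.43886697623909
trayB [0.4841 0.4248 0.0931] res mm 56.51486504993013
trayC [ 0.5626  0.4538 -0.008 ] res mm 46.35830951731249
trayD [ 0.405   0.35   -0.0545] res mm 52.551321843270415
anvtop [0.5528 0.0085 0.0478] res mm 2.071880271805834
jawtop [ 0.5482 -0.1672  0.0468] res mm 1.161843366965774
gauge [ 0.5518 -0.0576 -0.0244] -1.400600363946089 [-0.5467 -1.7985 -1.7043 -1.8691  0.9207 -2.6135 -2.3641  2.0729 -1.0878
 -0.3441  1.0206 -2.9101 -2.4393 -2.6427]
ball pred [[0.5209 0.0712 0.133 ]]
0.012 shA [ 0.5384 -0.0859  0.012 ]
0.012 shB [ 0.5396 -0.0401  0.012 ]
0.012 eA [ 0.6315 -0.0788  0.012 ]
0.012 eB [ 0.6315 -0.0351  0.012 ]
0.012 h [ 0.452  -0.0686  0.012 ]
0.028 shA [ 0.5537 -0.0741  0.028 ]
0.028 shB [ 0.5549 -0.0291  0.028 ]
0.028 eA [ 0.6452 -0.0671  0.028 ]
0.028 eB [ 0.6451 -0.0241  0.028 ]
0.028 h [ 0.4688 -0.057   0.028 ]
handle ext [ 0.4533 -0.3043  0.05  ] side [ 0.455  -0.3173  0.075 ]
```

```bash
cat >> h.py <<'E'
import json,os
def rotm(phi):
    a=np.radians(phi);return np.array([[-np.sin(a),np.cos(a),0],[np.cos(a),np.sin(a),0],[0,0,-1.]]).T
# commanded pose kept as [x,y,z,phi] (tool down, phi = angle of the closing axis)
def plan(*tgts):
    """moves for one call, each from the same start; the last one is stored as commanded"""
    c=json.load(open("cmd.json")) if os.path.exists("cmd.json") else [.146,.608,.223,76.49]
    R=rotm(c[3])
    for t in tgts:
        d=np.round(R.T@(np.array(t[:3])-c[:3])*100,2);w=round(-np.radians(t[3]-c[3]),3)
        print("delta",(d+0).tolist(),"turnz",w,"rows>=",max(np.linalg.norm(d)/6.25,abs(np.degrees(w))/10.7).round(1))
    n=[*(np.array(c[:3])+R@d/100),c[3]-np.degrees(w)]
    json.dump(n,open("cmd.json","w"))
E
python3 - <<'E'
from h import *
np.set_printoptions(precision=4,suppress=True)
d=pickle.load(open("c0.pkl","rb"));S,D=d["scene"],d["side"]
for n,a,b in[("trayA",(458,251),(200,246)),("trayB",(511,260),(180,228)),("trayC",(500,324),(240,209)),("trayD",(444,303),(260,224)),("bluerim",(180+47/4,155+135/4),(415,347))]:
    print(n,*tri(ray(S,a),ray(D,b)))
plan((.45,.2,.25,90))
E
```

```text
trayA [0.3542 0.3103 0.0154] 0.0029377789266603195
trayB [0.3266 0.4344 0.023 ] 0.0024059278128700655
trayC [0.539  0.4775 0.0185] 0.004003499025767838
trayD [0.5547 0.3491 0.0214] 0.010539590382994733
bluerim [ 0.5822 -0.3784  0.0911] 0.014297061811115268
delta [-39.09, -32.57, -2.7] turnz -0.236 rows>= 8.2
```

Emit:
play_rows:
  gripper: [-1, -1, -1, -1, -1, -1, -1, -1, -1, -1]
  delta_pos:
    - [-39.09, -32.57, -2.7]
    - [-39.09, -32.57, -2.7]
    - [-39.09, -32.57, -2.7]
    - [-39.09, -32.57, -2.7]
    - [-39.09, -32.57, -2.7]
    - [-39.09, -32.57, -2.7]
    - [-39.09, -32.57, -2.7]
    - [-39.09, -32.57, -2.7]
    - [-39.09, -32.57, -2.7]
    - [-39.09, -32.57, -2.7]
  turn:
    - [0, 0, -0.236]
    - [0, 0, -0.236]
    - [0, 0, -0.236]
    - [0, 0, -0.236]
    - [0, 0, -0.236]
    - [0, 0, -0.236]
    - [0, 0, -0.236]
    - [0, 0, -0.236]
    - [0, 0, -0.236]
    - [0, 0, -0.236]

```text
time: 1.4
position: [0.4498, 0.1994, 0.2493]
tool_rot: [0.001, 1.0, 0.0, -0.001]
ft_force: [0.0, -0.4, 0.4]
grip_width: 0.0868
grip_force: 0.0
```

```bash
python3 - <<'E'
from rig import robot
from h import *
c=robot.camera("wrist");pickle.dump(c,open("w1.pkl","wb"));cv2.imwrite("pics/w1.png",c["color"][:,:,::-1])
print(robot.get_obs()["position"],robot.get_obs()["tool_rot"])
plan((.49,-.12,.25,93))
E
```

```text
[0.44895247 0.2001474  0.24917868] [ 2.60606949e-06  9.99999588e-01  2.00707488e-04 -8.85356813e-04]
delta [-3.99, -32.0, 0.0] turnz -0.052 rows>= 5.2
```

View pics/w1.png

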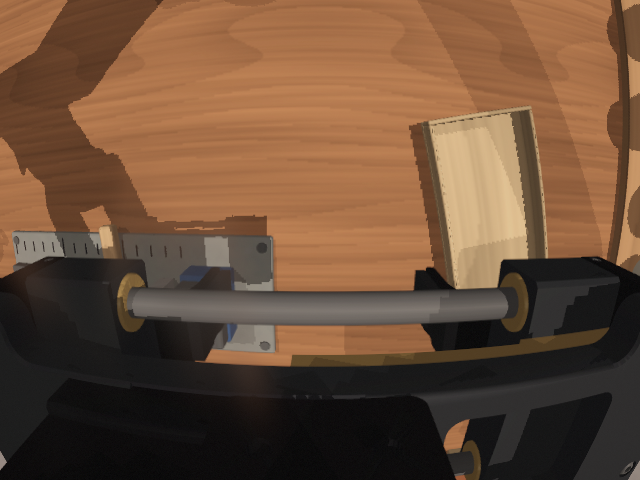

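The wrist view has its top toward the robot. It shows the tray's near rim corners at (422,123) and (532,108), the gauge's +y corners at (273,237) and (276,350), and the paddle's handle end at (107,228). The gripper hides everything below row 260, so I'll take the next view from further out.

```bash
echo '[0.45,0.2,0.25,90.0]'>cmd.json; python3 - <<'E'
from h import *
np.set_printoptions(precision=4,suppress=True)
c=pickle.load(open("w1.pkl","rb"))
for n,uv,z in[("trayA",(422,123),.03),("trayB",(532,108),.03),("g-+",(273,237),.012),("g++",(276,350),.012),("pad hend",(107,228),.028)]:print(n,atz(wray(c,uv),z))
plan((.64,-.12,.27,90))
E
```

```text
trayA [0.3571 0.3023 0.03  ]
trayB [0.3286 0.4364 0.03  ]
g-+ [0.4831 0.1437 0.012 ]
g++ [0.6279 0.1407 0.012 ]
pad hend [ 0.4676 -0.058   0.028 ]
delta [-19.0, -32.0, -2.0] turnz -0.0 rows>= 6.0
```

Emit:
play_rows:
  gripper: [-1, -1, -1, -1, -1, -1, -1, -1]
  delta_pos:
    - [-19, -32, -2]
    - [-19, -32, -2]
    - [-19, -32, -2]
    - [-19, -32, -2]
    - [-19, -32, -2]
    - [-19, -32, -2]
    - [-19, -32, -2]
    - [-19, -32, -2]
  turn:
    - [0, 0, 0]
    - [0, 0, 0]
    - [0, 0, 0]
    - [0, 0, 0]
    - [0, 0, 0]
    - [0, 0, 0]
    - [0, 0, 0]
    - [0, 0, 0]

```text
time: 2.45
position: [0.6392, -0.1177, 0.2687]
tool_rot: [-0.001, 1.0, 0.001, -0.001]
ft_force: [-0.4, 0.1, 0.1]
grip_width: 0.087
grip_force: 0.0
```

```bash
python3 - <<'E'
from rig import robot
from h import *
c=robot.camera("wrist");pickle.dump(c,open("w2.pkl","wb"));im=c["color"][:,:,::-1]
cv2.imwrite("pics/w2.png",cv2.resize(im[:340],(800,425),interpolation=cv2.INTER_CUBIC))
print(robot.get_obs()["position"],robot.get_obs()["tool_rot"])
E
```

```text
[ 0.63903692 -0.11737402  0.26894945] [-1.45497118e-03  9.99998015e-01  7.71468337e-04 -1.12193873e-03]
```

View pics/w2.png

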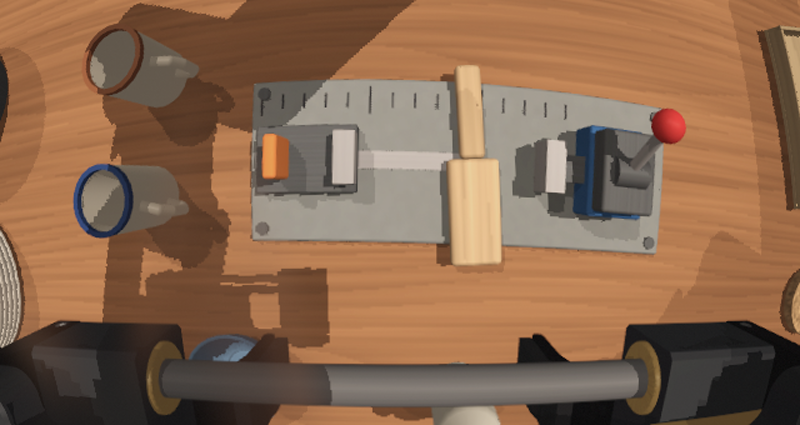

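The wrist view (shown at 1.25×) covers everything but the tray:
- **Plate corners:** (254,85), (252,240), (655,253).
- **Paddle:** handle end (456–481,67), neck (472,156), shoulder (448–498,160), blade end (453–500,263).
- **Jaws and tab:** tab top (270,157), sliding jaw top (344,157), anvil top (557,165).
- **Ball:** (668,126).
- **Brown rim:** centre (114,60), handle tip about (195,70).

```bash
python3 - <<'E'
from h import *
np.set_printoptions(precision=4,suppress=True)
c=pickle.load(open("w2.pkl","rb"));d=pickle.load(open("c0.pkl","rb"));S,D=d["scene"],d["side"]
k=lambda u,v:((u+.5)/1.25-.5,(v+.5)/1.25-.5)
s=lambda u,v:(180+(u-1.5)/4,155+(v-1.5)/4); e=lambda u,v:(240+(u-1.5)/4,215+(v-1.5)/4)
for n,uv,z,a,b in[("g--",(254,85),.012,s(285,215),e(352,562)),("g+-",(252,240),.012,s(145,328),e(578,482)),("g++",(655,253),.012,s(660,550),0),
 ("hend",(468.5,67),.028,s(520,279),e(188,352)),("shA",(448,160),.028,s(425,340),e(316,322)),("shB",(498,159),.028,s(482,365),e(288,287)),("eA",(453,264),.028,s(348,425),e(440,268)),("eB",(500,262),.028,s(405,450),e(405,242)),
 ("tab",(270,157),.075,s(248,204),e(440,392)),("jaw",(344,157),.052,s(314,265),e(390,372)),("anv",(557,165),.052,s(536,358),e(261,217)),("ball",(668,126),.133,s(649,256),e(169,76)),("rim",(114,60),.095,s(175,57),(346,366)),("bluerim",(104,201),.095,s(47,135),(415,347))]:
    w=wray(c,k(*uv)); rs=[w,ray(S,a)]+([ray(D,b)] if b else [])
    X,r=tri(*rs);print(n,"w@z",atz(w,z),"tri",X,"res",round(r*1e3,1))
m=atz(wray(c,k(114,60)),.095)[:2]
for y in range(60,131,10):
    u=np.array([np.cos(np.radians(y)),np.sin(np.radians(y))])
    for h in(.03,.07):print(y,h,(wproj(c,[*(m+.061*u),h])[0]+.5)*1.25-.5,(proj(S,[*(m+.061*u),h])[0]-[180,155])*4)
E
```

```text
g-- w@z [ 0.4764 -0.256   0.012 ] tri [ 0.4748 -0.2549  0.0085] res 2.4
g+- w@z [ 0.6228 -0.2598  0.012 ] tri [ 0.6207 -0.2595  0.0048] res 3.8
g++ w@z [0.6314 0.1369 0.012 ] tri [0.6282 0.14   0.013 ] res 4.5
hend w@z [ 0.4683 -0.0617  0.028 ] tri [ 0.4658 -0.0618  0.0212] res 3.2
shA w@z [ 0.5524 -0.0796  0.028 ] tri [ 0.5498 -0.0784  0.022 ] res 2.4
shB w@z [ 0.5501 -0.0357  0.028 ] tri [ 0.5497 -0.0346  0.0206] res 2.0
eA w@z [ 0.6437 -0.0739  0.028 ] tri [ 0.6432 -0.0716  0.0245] res 2.2
eB w@z [ 0.6415 -0.0315  0.028 ] tri [ 0.6413 -0.0297  0.021 ] res 2.1
tab w@z [ 0.5505 -0.2218  0.075 ] tri [ 0.5479 -0.2215  0.0738] res 3.3
jaw w@z [ 0.5513 -0.1662  0.052 ] tri [ 0.5494 -0.1667  0.0468] res 1.9
anv w@z [0.5539 0.0106 0.052 ] tri [0.5536 0.0101 0.0481] res 2.9
ball w@z [0.5226 0.0698 0.133 ] tri [0.5215 0.0707 0.1316] res 1.6
rim w@z [ 0.4558 -0.3579  0.095 ] tri [ 0.4522 -0.3619  0.0895] res 2.7
bluerim w@z [ 0.5755 -0.3674  0.095 ] tri [ 0.5798 -0.3773  0.0897] res 16.9
60 0.03 [198.1483  97.3147] [211.099 174.314]
60 0.07 [178.9546  89.8765] [204.5949 127.2032]
70 0.03 [202.792   86.7151] [224.7413 169.4879]
70 0.07 [184.0079  78.2662] [218.482  122.4274]
80 0.03 [205.8422  75.7487] [236.9583 163.5061]
80 0.07 [187.3827  66.3026] [230.9235 116.5119]
90 0.03 [207.1891  64.7955] [247.3706 156.5736]
90 0.07 [188.9539  54.4097] [241.5326 109.6597]
100 0.03 [206.7881  54.2306] [255.6677 148.9228]
100 0.07 [188.6685  43.0019] [249.9931 102.1009]
110 0.03 [204.6624  44.4065] [261.6172 140.8042]
110 0.07 [186.5474  32.4632] [256.0682  94.0832]
120 0.03 [200.8995  35.6387] [265.0685 132.4765]
120 0.07 [182.6824  23.1318] [259.6043  85.8623]
130 0.03 [195.6452  28.1945] [265.9537 124.1974]
130 0.07 [177.2291  15.2884] [260.5324  77.6924]
```

Gauge ≈ (0.5535, -0.0588) with yaw -1.35° and the carriage at about 0. Paddle origin ≈ (0.5555, -0.0572), yaw 3°, grip point ≈ (0.5355, -0.0582). Mug ≈ (0.455, -0.360), handle at about 84°. Sizes and heights agree with the text, so I'll go for the paddle.

```bash
echo '[0.64,-0.12,0.27,90.0]'>cmd.json; python3 - <<'E'
from h import *
from rig import robot
print(robot.get_obs()["position"])
plan((.5355,-.0582,.11,93),(.5355,-.0582,.045,93))
E
```

```text
[ 0.63903692 -0.11737402  0.26894945]
delta [10.45, 6.18, 16.0] turnz -0.052 rows>= 3.2
delta [10.45, 6.18, 22.5] turnz -0.052 rows>= 4.1
```

Emit:
play_rows:
  gripper: [-0.03, -0.03, -0.03, -0.03, -0.03, -0.03, -0.03, -0.03, -0.03, -0.03]
  delta_pos:
    - [10.45, 6.18, 16]
    - [10.45, 6.18, 16]
    - [10.45, 6.18, 16]
    - [10.45, 6.18, 16]
    - [10.45, 6.18, 16]
    - [10.45, 6.18, 19]
    - [10.45, 6.18, 22.5]
    - [10.45, 6.18, 22.5]
    - [10.45, 6.18, 22.5]
    - [10.45, 6.18, 22.5]
  turn:
    - [0, 0, -0.052]
    - [0, 0, -0.052]
    - [0, 0, -0.052]
    - [0, 0, -0.052]
    - [0, 0, -0.052]
    - [0, 0, -0.052]
    - [0, 0, -0.052]
    - [0, 0, -0.052]
    - [0, 0, -0.052]
    - [0, 0, -0.052]

```text
time: 3.75
position: [0.5372, -0.059, 0.0464]
tool_rot: [-0.026, 1.0, -0.001, 0.002]
ft_force: [0.4, 0.1, 0.3]
grip_width: 0.0447
grip_force: 0.0
```

```bash
python3 - <<'E'
from rig import robot
from h import *
print(robot.get_obs()["position"])
c=robot.camera("wrist");pickle.dump(c,open("w3.pkl","wb"))
d=robot.camera("side");pickle.dump(d,open("d3.pkl","wb"))
cv2.imwrite("pics/w3.png",cv2.resize(d["color"][225:325,260:360,::-1],(600,600),interpolation=cv2.INTER_CUBIC))
print(robot.get_obs()["position"],robot.get_obs()["grip_width"])
E
```

```text
[ 0.53723774 -0.05899932  0.04635887]
[ 0.53654277 -0.05881062  0.04589899] 0.04489142975863921
```

View pics/w3.png

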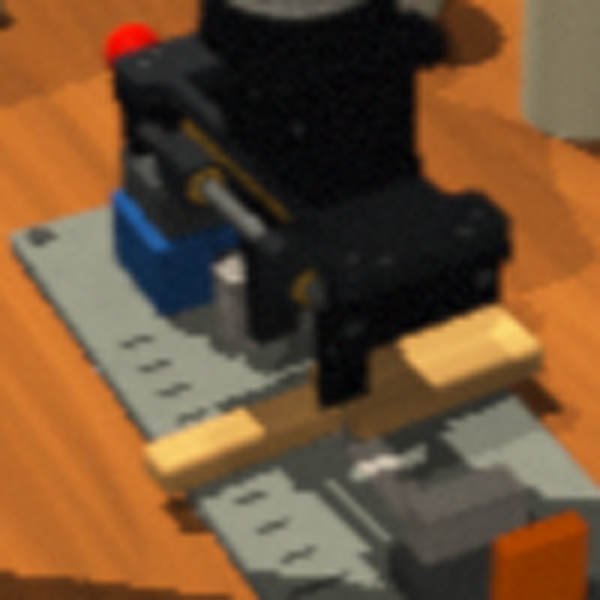

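The side crop shows the fingers straddling the handle just behind the neck; the near finger is at (340,395) and the jaws are clear. Next, descend and grip.

Emit:
play_rows:
  gripper: [-0.03, -0.03, -0.03, -0.03, 1, 1, 1, 1, 1]
  delta_pos:
    - [0, 0, 1]
    - [0, 0, 2]
    - [0, 0, 2.9]
    - [0, 0, 2.9]
    - [0, 0, 2.9]
    - [0, 0, 2.9]
    - [0, 0, 2.9]
    - [0, 0, 2.9]
    - [0, 0, 2.9]
  turn:
    - [0, 0, 0]
    - [0, 0, 0]
    - [0, 0, 0]
    - [0, 0, 0]
    - [0, 0, 0]
    - [0, 0, 0]
    - [0, 0, 0]
    - [0, 0, 0]
    - [0, 0, 0]
  squeeze: 30

```text
time: 4.97
position: [0.5357, -0.0585, 0.0158]
tool_rot: [-0.026, 1.0, -0.0, 0.0]
ft_force: [0.8, 0.2, 2.2]
grip_width: 0.0214
grip_force: 30.0
```

```bash
python3 - <<'E'
from h import *
c=json.load(open("cmd.json"));c[2]=.016;json.dump(c,open("cmd.json","w"))
T=(.4274,.3885)
plan((.5355,-.0582,.19,93),(*T,.19,101.7)); plan((*T,.04,101.7),(*T,.0105,101.7))
E
```

```text
delta [0.0, 0.0, -17.4] turnz -0.0 rows>= 2.8
delta [8.47, 45.17, -17.4] turnz -0.152 rows>= 7.9
delta [0.0, 0.0, 15.0] turnz -0.0 rows>= 2.4
delta [0.0, 0.0, 17.95] turnz -0.0 rows>= 2.9
```

Emit:
play_rows:
  gripper: [1, 1, 1, 1, 1, 1, 1, 1, 1, 1, 1, 1]
  delta_pos:
    - [0, 0, -4]
    - [0, 0, -10]
    - [0, 0, -16]
    - [0, 0, -17.4]
    - [1.2, 6, -17.4]
    - [2.3, 12, -17.4]
    - [3.4, 18, -17.4]
    - [4.5, 24, -17.4]
    - [5.6, 30, -17.4]
    - [6.8, 36, -17.4]
    - [7.9, 42, -17.4]
    - [8.47, 45.17, -17.4]
  turn:
    - [0, 0, 0]
    - [0, 0, 0]
    - [0, 0, 0]
    - [0, 0, 0]
    - [0, 0, -0.02]
    - [0, 0, -0.04]
    - [0, 0, -0.06]
    - [0, 0, -0.08]
    - [0, 0, -0.1]
    - [0, 0, -0.12]
    - [0, 0, -0.14]
    - [0, 0, -0.152]

```text
time: 6.48
position: [0.4251, 0.3904, 0.1879]
tool_rot: [-0.104, 0.995, -0.0, -0.001]
ft_force: [0.5, -0.0, -0.7]
grip_width: 0.0222
grip_force: 30.0
```

Emit:
play_rows:
  gripper: [1, 1, 1, 1, 1]
  delta_pos:
    - [0, 0, 0]
    - [0, 0, 4]
    - [0, 0, 8]
    - [0, 0, 12]
    - [0, 0, 12]
  turn:
    - [0, 0, 0]
    - [0, 0, 0]
    - [0, 0, 0]
    - [0, 0, 0]
    - [0, 0, 0]

```text
time: 7.1
position: [0.4247, 0.385, 0.066]
tool_rot: [-0.101, 0.995, -0.002, -0.005]
ft_force: [0.0, 0.0, -0.7]
grip_width: 0.0219
grip_force: 30.0
```

```bash
python3 - <<'E'
from rig import robot
from h import *
c=robot.camera("side");s=robot.camera("scene")
a=cv2.resize(c["color"][170:280,150:290,::-1],(560,440),interpolation=cv2.INTER_CUBIC)
b=cv2.resize(s["color"][230:340,420:480+0,::-1],(240,440),interpolation=cv2.INTER_CUBIC)
cv2.imwrite("pics/t1.png",np.hstack([a,cv2.resize(s["color"][235:335,435:525,::-1],(240,440))]))
print(robot.get_obs()["position"],robot.get_obs()["grip_width"])
E
```

```text
[0.427643   0.38730372 0.06958236] 0.021642623635884026
```

View pics/t1.png

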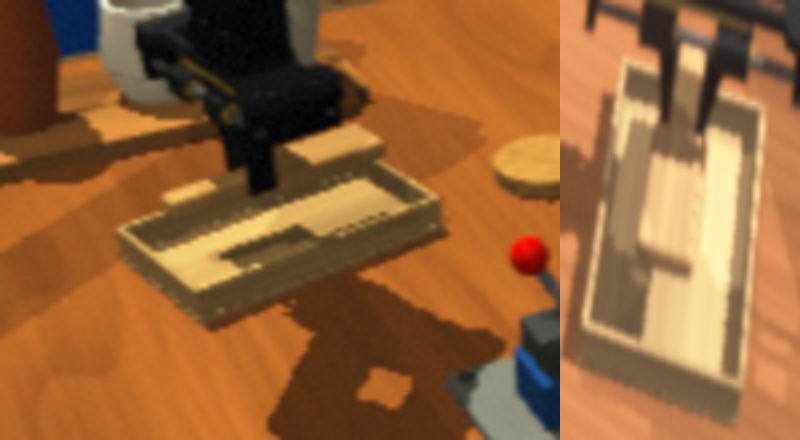

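The side and scene crops show the paddle held level over the tray and in line with it, well inside the walls. Next, lower, release and rise.

Emit:
play_rows:
  gripper: [1, 1, 1, 1, 1, -0.1, -0.1, -0.1, -0.1, -0.1]
  delta_pos:
    - [0, 0, 2.5]
    - [0, 0, 4.5]
    - [0, 0, 5.9]
    - [0, 0, 5.9]
    - [0, 0, 5.9]
    - [0, 0, 5.9]
    - [0, 0, 5.9]
    - [0, 0, 5.9]
    - [0, 0, 0]
    - [0, 0, -6]
  turn:
    - [0, 0, 0]
    - [0, 0, 0]
    - [0, 0, 0]
    - [0, 0, 0]
    - [0, 0, 0]
    - [0, 0, 0]
    - [0, 0, 0]
    - [0, 0, 0]
    - [0, 0, 0]
    - [0, 0, 0]

```text
time: 8.45
position: [0.4267, 0.3877, 0.1296]
tool_rot: [-0.102, 0.995, -0.001, -0.001]
ft_force: [0.8, 1.2, -0.2]
grip_width: 0.0472
grip_force: 0.0
```

```bash
python3 - <<'E'
from h import *
c=json.load(open("cmd.json"));c[2]=.13;json.dump(c,open("cmd.json","w"));print(c)
# mug handle at ~84 deg, closing axis square to it: 174 or -6 -> from 101.7 
plan((.42,.30,.25,101.7),(.475,-.30,.25,174)) 
E
```

```text
[0.42743667260628837, 0.3884870238462268, 0.13, 101.68833902066879]
delta [2.52, -8.51, -12.0] turnz -0.0 rows>= 2.4
delta [9.29, -68.38, -12.0] turnz -1.262 rows>= 11.2
```

```bash
echo '[0.42744,0.38849,0.13,101.688]'>cmd.json; python3 - <<'E'
from h import *
plan((.43,.3,.23,101.7),(.4545,-.3595,.23,-6)); plan((.4545,-.3595,.12,-6),(.4545,-.3595,.055,-6))
E
```

```text
delta [1.54, -8.72, -10.0] turnz -0.0 rows>= 2.1
delta [12.5, -73.8, -10.0] turnz 1.88 rows>= 12.1
delta [0.0, 0.0, 11.0] turnz -0.0 rows>= 1.8
delta [0.0, 0.0, 17.5] turnz -0.0 rows>= 2.8
```

Emit:
play_rows:
  gripper: [-0.1, -0.1, -1, -1, -1, -1, -1, -1, -1, -1]
  delta_pos:
    - [0, 0, -5]
    - [1, -4, -9]
    - [1.9, -10, -10]
    - [2.9, -16, -10]
    - [3.9, -22, -10]
    - [4.9, -28, -10]
    - [5.9, -34, -10]
    - [6.9, -40, -10]
    - [7.9, -46, -10]
    - [8.5, -50, -10]
  turn:
    - [0, 0, 0]
    - [0, 0, 0.12]
    - [0, 0, 0.26]
    - [0, 0, 0.4]
    - [0, 0, 0.54]
    - [0, 0, 0.68]
    - [0, 0, 0.82]
    - [0, 0, 0.96]
    - [0, 0, 1.1]
    - [0, 0, 1.2]

```text
time: 9.7
position: [0.4455, -0.1214, 0.2298]
tool_rot: [0.48, 0.877, -0.0, 0.001]
ft_force: [0.6, 0.6, -0.3]
grip_width: 0.0869
grip_force: 0.0
```

```bash
python3 - <<'E'
from h import *
c=np.array([.42744,.38849,.13,101.688]);n=c[:3]+rotm(c[3])@[.085,-.5,-.1]
json.dump([*n,101.688-np.degrees(1.2)],open("cmd.json","w"));print(n)
plan((.4545,-.3595,.23,-6),(.4545,-.3595,.11,-6))
E
```

```text
[ 0.44549355 -0.11836212  0.23      ]
delta [-20.73, -12.35, 0.0] turnz 0.68 rows>= 3.9
delta [-20.73, -12.35, 12.0] turnz 0.68 rows>= 4.3
```

Emit:
play_rows:
  gripper: [-1, -1, -1, -1, -1, -1, -1, -1, -1]
  delta_pos:
    - [-5, -3, 0]
    - [-10, -6, 0]
    - [-15, -9, 0]
    - [-20.73, -12.35, 0]
    - [-20.73, -12.35, 0]
    - [-20.73, -12.35, 5]
    - [-20.73, -12.35, 10]
    - [-20.73, -12.35, 12]
    - [-20.73, -12.35, 12]
  turn:
    - [0, 0, 0.17]
    - [0, 0, 0.34]
    - [0, 0, 0.51]
    - [0, 0, 0.68]
    - [0, 0, 0.68]
    - [0, 0, 0.68]
    - [0, 0, 0.68]
    - [0, 0, 0.68]
    - [0, 0, 0.68]

```text
time: 10.82
position: [0.4535, -0.3576, 0.1079]
tool_rot: [0.743, 0.669, 0.0, -0.003]
ft_force: [0.2, -0.0, -0.4]
grip_width: 0.0868
grip_force: 0.0
```

```bash
python3 - <<'E'
from rig import robot
from h import *
c=robot.camera("side");s=robot.camera("scene")
a=cv2.resize(c["color"][310:430,290:430,::-1],(467,400),interpolation=cv2.INTER_CUBIC)
b=cv2.resize(s["color"][120:240,170:270,::-1],(333,400),interpolation=cv2.INTER_CUBIC)
cv2.imwrite("pics/m1.png",np.hstack([a,b]))
print(robot.get_obs()["position"],robot.get_obs()["q"][5])
E
```

```text
[ 0.45500028 -0.35950168  0.11026915] -0.7573987156351606
```

View pics/m1.png

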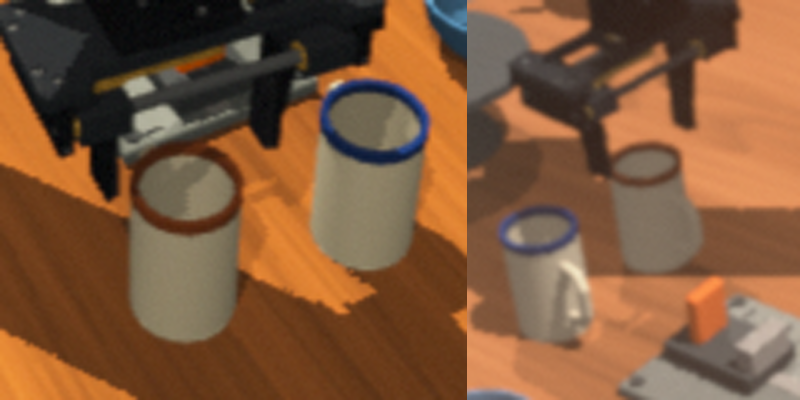

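The side crop has the fingertips at (107,195) and (265,145) with the rim centre at (187,190). The scene crop has them at (600,175) and (685,125) with the rim at (645,163). Allowing for 15 mm of height, both views show the gripper centred, so I'll descend and grip.

Emit:
play_rows:
  gripper: [-1, -1, -1, -1, 1, 1, 1, 1, 1, 1]
  delta_pos:
    - [0, 0, 2]
    - [0, 0, 4]
    - [0, 0, 5.5]
    - [0, 0, 5.5]
    - [0, 0, 5.5]
    - [0, 0, 5.5]
    - [0, 0, 5.5]
    - [0, 0, 5.5]
    - [0, 0, 5.5]
    - [0, 0, 5.5]
  turn:
    - [0, 0, 0]
    - [0, 0, 0]
    - [0, 0, 0]
    - [0, 0, 0]
    - [0, 0, 0]
    - [0, 0, 0]
    - [0, 0, 0]
    - [0, 0, 0]
    - [0, 0, 0]
    - [0, 0, 0]
  squeeze: 25

```text
time: 12.18
position: [0.4539, -0.3598, 0.055]
tool_rot: [0.743, 0.669, -0.0, -0.0]
ft_force: [-4.7, -0.7, 5.4]
grip_width: 0.0603
grip_force: 24.9
```

```bash
python3 - <<'E'
from h import *
c=json.load(open("cmd.json"));c[2]=.055;json.dump(c,open("cmd.json","w"))
th=np.radians(-1.35);p=np.array([.5535,-.0588])+np.array([[np.cos(th),-np.sin(th)],[np.sin(th),np.cos(th)]])@[0,-.008];print(p)
plan((.4545,-.3595,.18,-6),(*p,.18,-91.35)); plan((*p,.1,-91.35),(*p,.069,-91.35))
E
```

```text
[ 0.55331152 -0.06679778]
delta [0.0, 0.0, -12.5] turnz -0.0 rows>= 2.0
delta [30.14, 6.75, -12.5] turnz 1.489 rows>= 8.0
delta [0.0, 0.0, 8.0] turnz 0.0 rows>= 1.3
delta [0.0, 0.0, 11.1] turnz 0.0 rows>= 1.8
```

Emit:
play_rows:
  gripper: [1, 1, 1, 1, 1, 1, 1, 1, 1, 1, 1, 1]
  delta_pos:
    - [0, 0, -3]
    - [0, 0, -8]
    - [0, 0, -12.5]
    - [3.8, 0.84, -12.5]
    - [7.6, 1.7, -12.5]
    - [11.4, 2.55, -12.5]
    - [15.2, 3.4, -12.5]
    - [19, 4.25, -12.5]
    - [22.8, 5.1, -12.5]
    - [26.6, 5.95, -12.5]
    - [30.14, 6.75, -12.5]
    - [30.14, 6.75, -12.5]
  turn:
    - [0, 0, 0]
    - [0, 0, 0]
    - [0, 0, 0.08]
    - [0, 0, 0.26]
    - [0, 0, 0.44]
    - [0, 0, 0.62]
    - [0, 0, 0.8]
    - [0, 0, 0.98]
    - [0, 0, 1.16]
    - [0, 0, 1.34]
    - [0, 0, 1.489]
    - [0, 0, 1.489]

```text
time: 13.68
position: [0.5535, -0.0642, 0.1787]
tool_rot: [1.0, -0.01, -0.0, -0.001]
ft_force: [-0.2, -0.7, -2.5]
grip_width: 0.0602
grip_force: 24.9
```

Emit:
play_rows:
  gripper: [1, 1, 1, 1]
  delta_pos:
    - [0, 0, 3]
    - [0, 0, 6]
    - [0, 0, 8]
    - [0, 0, 8]
  turn:
    - [0, 0, 0]
    - [0, 0, 0]
    - [0, 0, 0]
    - [0, 0, 0]

```text
time: 14.18
position: [0.5517, -0.0673, 0.0976]
tool_rot: [1.0, -0.012, -0.002, -0.001]
ft_force: [-0.1, -0.4, -2.6]
grip_width: 0.0603
grip_force: 24.9
```

```bash
python3 - <<'E'
from rig import robot
from h import *
c=robot.camera("side");s=robot.camera("scene");pickle.dump((c,s),open("p4.pkl","wb"))
a=cv2.resize(c["color"][210:350,250:400,::-1],(429,400),interpolation=cv2.INTER_CUBIC)
b=cv2.resize(s["color"][165:295,220:350,::-1],(371,371),interpolation=cv2.INTER_CUBIC)
cv2.imwrite("pics/p4.png",np.hstack([a,cv2.copyMakeBorder(b,0,29,0,0,cv2.BORDER_CONSTANT)]))
print(robot.get_obs()["position"],robot.get_obs()["grip_width"])
E
```

```text
[ 0.5535623  -0.06763885  0.09959377] 0.05998852902551626
```

View pics/p4.png

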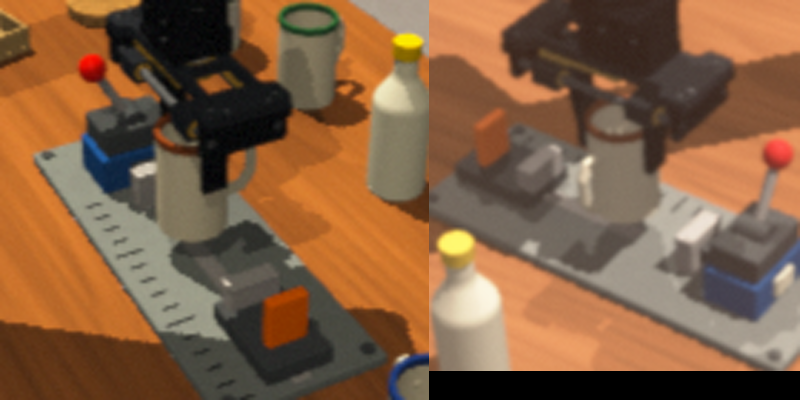

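Both crops show the mug upright over the bed, with the handle (588,185 in the scene crop) pointing to gauge +x. I'll check its angle numerically.

```bash
python3 - <<'E'
from h import *
c,s=pickle.load(open("p4.pkl","rb"))
im=s["color"].astype(int)
for r in(222,226,230,234):print(r,"cols264-306",im[r,264:306].sum(1)//3, "r-b",(im[r,264:306,0]-im[r,264:306,2]))
m=np.array([.5533,-.0668])
print("axis",proj(s,[*m,.09])[0])
for a in range(-12,13,4):
    u=np.array([np.cos(np.radians(a-1.35)),np.sin(np.radians(a-1.35))]);n=np.array([-u[1],u[0]])
    P=[[*(m+.061*u+k*n),z] for z in(.075,.092,.11) for k in(-.005,.005)];print(a,proj(s,P).round(1).tolist())
E
```

```text
222 cols264-306 [128 135 129 126 137 144 137 141 154 178 215 223 190 141 119 113 111 114
 115 116 116 117 114 117 116 117 116 117 116 113 101  74  50  43  42  44
  55  78 109 134 144 145] r-b [ 23  21  19  16  18  20  21  22  24  38  43  40  45  37  32  31  31  31
  30  31  31  32  32  32  32  33  32  31  32  30  29  25  22  21  23  24
  35  61  92 113 121 124]
226 cols264-306 [107  97  83  91 123 161 174 170 170 186 199 196 172 131 114 112 114 114
 115 115 118 116 117 115 117 117 117 117 115 115 114 108  98  92  96 109
 132 150 152 149 151 148] r-b [ 19  17  17  17  20  24  25  27  35  45  48  46  39  31  31  31  31  31
  31  31  32  32  32  32  31  32  30  31  31  30  30  29  29  25  27  37
  65 101 124 129 128 129]
230 cols264-306 [ 89 115 141 154 165 172 176 165 140 136 150 158 146 121 113 113 115 115
 116 116 116 117 118 117 117 116 117 117 117 116 115 115 114 114 113 116
 138 166 174 174 171 165] r-b [17 20 20 20 20 21 21 23 27 34 38 37 31 30 30 30 30 32 31 29 32 32 32 32
 32 33 31 31 31 31 31 32 30 32 29 30 31 30 31 37 52 76]
234 cols264-306 [ 95 105 122 139 142 145 142 134 12
[... 300 characters left out ...]
9]
-12 [[267.4, 236.1], [270.0, 237.9], [266.9, 230.7], [269.5, 232.5], [266.3, 224.9], [269.0, 226.7]]
-8 [[268.4, 236.9], [271.3, 238.6], [267.9, 231.5], [270.8, 233.2], [267.4, 225.7], [270.3, 227.4]]
-4 [[269.6, 237.7], [272.6, 239.3], [269.1, 232.3], [272.2, 233.8], [268.6, 226.4], [271.7, 228.0]]
0 [[270.8, 238.4], [274.1, 239.8], [270.3, 233.0], [273.6, 234.4], [269.8, 227.1], [273.1, 228.6]]
4 [[272.2, 239.0], [275.6, 240.3], [271.7, 233.6], [275.1, 234.9], [271.2, 227.8], [274.7, 229.1]]
8 [[273.6, 239.6], [277.2, 240.8], [273.1, 234.2], [276.7, 235.3], [272.6, 228.4], [276.3, 229.5]]
12 [[275.1, 240.2], [278.8, 241.1], [274.6, 234.7], [278.4, 235.7], [274.1, 228.9], [277.9, 229.8]]
```

```bash
python3 - <<'E'
from h import *
c,s=pickle.load(open("p4.pkl","rb"))
m=np.array([.5533,-.0668]);t=np.linspace(0,2*np.pi,721);Z=np.linspace(.045,.14,200)
def edges(cam,rows,m):
    P=np.array([[m[0]+.031*np.cos(a),m[1]+.031*np.sin(a),z] for a in t for z in Z]);q=proj(cam,P)
    for r in rows:
        k=q[abs(q[:,1]-r)<.4,0];print(r,"L/R",k.min().round(1),k.max().round(1))
print("scene");edges(s,(222,226,230,234),m);print("side");edges(c,(265,272,279,286),m)
im=c["color"].astype(int)
for r in(265,272,279,286):print(r,"cols296-346",im[r,296:346].sum(1)//3,"rb",im[r,296:346,0]-im[r,296:346,2])
E
```

```text
scene
222 L/R 274.5 299.6
226 L/R 274.9 299.8
230 L/R 275.2 300.0
234 L/R 275.5 300.1
side
265 L/R 304.9 330.6
272 L/R 305.1 330.6
279 L/R 305.3 330.5
286 L/R 305.6 330.4
265 cols296-346 [ 39  37  38  38  39  40  45  61  91 122 118 111 110 112 111 111 111 110
 106 108  97  85  81  67  37  11   8   8   6   9   9   6  13  42  80 104
 108 109 106 100  89  88  89  96 106 104 108 108 106 108] rb [-48 -49 -46 -43 -35 -24 -14  -1  22  38  38  37  37  36  36  36  37  39
  38  38  36  31  29  23   9   3   0  -2  -3  -3   0  -1  10  55 109 135
 142 141 139 102  38  30  35  72 127 138 142 141 146 142]
272 cols296-346 [ 79  99 112 107  93  79  80  85 106 122 119 115 113 112 113 112 114 114
 114 115 113 112 109  91  43  11   8   8   5   9   6   3  17  56  96 104
 101  95  90  92  89  91  99 105 108 105 107 108 108 107] rb [ 10  17  20  17  18  13  12  18  29  40  41  37  37  36  37  38  36  38
  38  36  39  37  35  31  13   4  -1  -2  -3  -1  -3   3  14  65 115 129
 107  59  32  28  33  61 112 141 141 138 141 142 141 139]
279 cols296-346 [ 72  77  82  75  72  74  73  78  99 123 119 113 110 112 114 114 114 112
 114 115 113 112 112 108 105  96  87  86  85  85  84  83  81 100 117 118
 121 117 115 107 104 103 102 104 108 112 117 115 116 111] rb [  9  13  14  11  10  11  12  13  25  39  38  37  37  36  37  35  36  38
  37  36  36  36  36  36  33  30  29  28  28  28  27  28  25  20  17  16
  15  21  45  94 127 133 132 138 139 147 157 154 154 147]
286 cols296-346 [148 147 149 149 144 121  86  82  90 113 119 112 111 111 112 111 112 116
 114 113 113 112 111 110 106 102 104 101  98  96  92  88  85 101 122 122
 124 123 122 117 117 118 120 121 119 113 106 103 100 100] rb [ 19  21  18  18  16  15  11  10  20  34  38  35  36  36  36  37  36  37
  37  36  37  36  38  35  36  33  34  32  33  32  29  28  25  20  17  16
  15  16  15  16  14  13  15  15  23  51 106 132 132 132]
```

The mug's edges match the predicted axis within 1 px, and the handle is within a few degrees of square. I'll lower it.

Emit:
play_rows:
  gripper: [1, 1, 1, 1, 1]
  delta_pos:
    - [0, 0, 1.2]
    - [0, 0, 2.4]
    - [0, 0, 3]
    - [0, 0, 3.2]
    - [0, 0, 3.2]
  turn:
    - [0, 0, 0]
    - [0, 0, 0]
    - [0, 0, 0]
    - [0, 0, 0]
    - [0, 0, 0]

```text
time: 14.9
position: [0.5535, -0.0672, 0.0676]
tool_rot: [1.0, -0.012, 0.0, 0.0]
ft_force: [-0.7, 0.8, -2.7]
grip_width: 0.0603
grip_force: 24.9
```

Emit:
play_rows:
  gripper: [1, 1, 1]
  delta_pos:
    - [0, 0, 0.08]
    - [0, 0, 0.12]
    - [0, 0, 0.12]
  turn:
    - [0, 0, 0]
    - [0, 0, 0]
    - [0, 0, 0]

```text
time: 15.28
position: [0.5537, -0.0672, 0.067]
tool_rot: [1.0, -0.012, 0.001, 0.0]
ft_force: [-1.1, -0.5, 1.8]
grip_width: 0.06
grip_force: 24.9
```

The force now shows contact with the bed, so I'll release and rise.

Emit:
play_rows:
  gripper: [-1, -1, -1, -1, -1, -1, -1, -1, -1]
  delta_pos:
    - [0, 0, 0]
    - [0, 0, 0]
    - [0, 0, 0]
    - [0, 0, 0]
    - [0, 0, -1]
    - [0, 0, -3]
    - [0, 0, -8]
    - [0, 0, -13]
    - [0, 0, -13]
  turn:
    - [0, 0, 0]
    - [0, 0, 0]
    - [0, 0, 0]
    - [0, 0, 0]
    - [0, 0, 0]
    - [0, 0, 0]
    - [0, 0, 0]
    - [0, 0, 0]
    - [0, 0, 0]

```text
time: 16.4
position: [0.5565, -0.0681, 0.2014]
tool_rot: [1.0, -0.012, 0.005, 0.002]
ft_force: [-0.3, 0.7, -0.5]
grip_width: 0.087
grip_force: 0.0
```

```bash
python3 - <<'E'
from rig import robot
from h import *
print(robot.get_obs()["position"])
c=robot.camera("side");s=robot.camera("scene");pickle.dump((c,s),open("p5.pkl","wb"))
# mug silhouettes: compare expected and seen columns at several rows (mug on bed)
m=np.array([.5535,-.0668]);t=np.linspace(0,2*np.pi,361);Z=np.linspace(.012,.107,150)
P=np.array([[m[0]+.031*np.cos(a),m[1]+.031*np.sin(a),z] for a in t for z in Z])
for n,cam in(("scene",s),("side",c)):
    q=proj(cam,P);im=cam["color"].astype(int);lo,hi=q[:,1].min(),q[:,1].max();print(n,"rows",lo.round(1),hi.round(1))
    for f_ in(.3,.5,.7):
        r=int(lo+f_*(hi-lo));k=q[abs(q[:,1]-r)<.5,0];a,b=int(k.min()),int(k.max())
        print(r,k.min().round(1),k.max().round(1),"L",a-5,im[r,a-5:a+6].tolist(),"R",b-5,im[r,b-5:b+6].tolist())
json.dump([*json.load(open("cmd.json"))[:2],.1968,-91.35],open("cmd.json","w"))
E
```

```text
[ 0.55646364 -0.06805057  0.20136923]
scene rows 208.5 253.2
221 274.4 299.5 L 269 [[183, 174, 159], [170, 162, 147], [153, 145, 133], [156, 147, 135], [174, 166, 152], [180, 172, 157], [163, 151, 136], [123, 104, 88], [106, 74, 57], [111, 74, 55], [119, 82, 62]] R 294 [[181, 116, 84], [179, 110, 76], [166, 101, 68], [155, 98, 70], [158, 114, 88], [170, 135, 110], [191, 146, 114], [206, 139, 96], [212, 136, 88], [215, 136, 88], [217, 138, 89]]
230 275.1 299.9 L 270 [[189, 181, 168], [190, 182, 167], [190, 182, 167], [190, 182, 167], [187, 179, 164], [180, 169, 154], [167, 155, 138], [163, 147, 127], [179, 160, 137], [189, 169, 144], [194, 174, 148]] R 294 [[182, 164, 139], [188, 170, 144], [190, 171, 146], [193, 175, 148], [195, 176, 149], [197, 177, 151], [197, 177, 154], [192, 177, 157], [194, 179, 163], [194, 174, 155], [200, 169, 146]]
239 275.9 300.3 L 270 [[125, 114, 104], [130, 117, 108], [139, 124, 111], [157, 140, 120], [180, 161, 137], [192, 173, 147], [177, 159, 136], [143, 129, 111], [129, 115, 98], [131, 117, 100], [130, 115, 99]] R 295 [[186, 168, 142], [190, 171, 146],
[... 604 characters left out ...]
 [83, 79, 71], [89, 83, 72], [117, 109, 88], [139, 126, 99], [138, 125, 99], [129, 118, 94], [127, 117, 92], [127, 117, 89]] R 325 [[113, 104, 81], [110, 101, 79], [107, 97, 78], [100, 90, 71], [100, 94, 75], [109, 105, 89], [125, 124, 109], [129, 128, 111], [136, 130, 114], [166, 145, 116], [207, 180, 136]]
289 305.7 330.5 L 300 [[154, 154, 136], [155, 155, 136], [155, 153, 136], [156, 157, 138], [155, 156, 136], [151, 148, 127], [144, 134, 110], [134, 123, 96], [128, 117, 93], [126, 116, 90], [128, 118, 91]] R 325 [[111, 102, 80], [109, 101, 78], [105, 97, 75], [100, 92, 71], [100, 92, 74], [111, 107, 92], [127, 126, 113], [126, 126, 112], [129, 128, 115], [129, 130, 113], [129, 130, 114]]
```

The mug stands on the bed and its edges match within 1 px. Next I go behind the orange tab with the fingers shut and their closing axis along gauge x.

```bash
python3 - <<'E'
from rig import robot
from h import *
print(robot.get_obs()["position"])
c=json.load(open("cmd.json"));print(c)
plan((.5488,-.2587,.1968,-1.35)); plan((.5488,-.2587,.048,-1.35))
E
```

```text
[ 0.55326736 -0.06709309  0.19720405]
[0.5533181851135343, -0.06684730194277377, 0.1968, -91.35]
delta [0.0, 19.19, 0.0] turnz -1.571 rows>= 8.4
delta [0.0, 0.0, 14.88] turnz 0.0 rows>= 2.4
```

Emit:
play_rows:
  gripper: [-1, 0, 1, 1, 1, 1, 1, 1, 1, 1, 1]
  delta_pos:
    - [0, 2, 0]
    - [0, 4, 0]
    - [0, 6, 0]
    - [0, 8, 0]
    - [0, 10, 0]
    - [0, 12, 0]
    - [0, 14, 0]
    - [0, 16, 0]
    - [0, 19.19, 0]
    - [0, 19.19, 0]
    - [0, 19.19, 0]
  turn:
    - [0, 0, -0.17]
    - [0, 0, -0.34]
    - [0, 0, -0.51]
    - [0, 0, -0.68]
    - [0, 0, -0.85]
    - [0, 0, -1.02]
    - [0, 0, -1.19]
    - [0, 0, -1.36]
    - [0, 0, -1.53]
    - [0, 0, -1.571]
    - [0, 0, -1.571]

```text
time: 17.88
position: [0.5477, -0.2586, 0.1944]
tool_rot: [0.716, 0.698, -0.0, -0.002]
ft_force: [-0.1, 0.5, -0.4]
grip_width: 0.0018
grip_force: 0.0
```

Emit:
play_rows:
  gripper: [1, 1, 1, 1, 1]
  delta_pos:
    - [0, 0, 5]
    - [0, 0, 10]
    - [0, 0, 14]
    - [0, 0, 14.88]
    - [0, 0, 14.88]
  turn:
    - [0, 0, 0]
    - [0, 0, 0]
    - [0, 0, 0]
    - [0, 0, 0]
    - [0, 0, 0]

```text
time: 18.5
position: [0.5488, -0.2586, 0.0472]
tool_rot: [0.715, 0.699, -0.0, -0.001]
ft_force: [-0.0, -1.1, 0.6]
grip_width: 0.0006
grip_force: 0.0
```

Emit:
play_rows:
  gripper: [1, 1, 1, 1, 1]
  delta_pos:
    - [0.5, 0, 0]
    - [1, 0, 0]
    - [1.5, 0, 0]
    - [1.7, 0, 0]
    - [1.7, 0, 0]
  turn:
    - [0, 0, 0]
    - [0, 0, 0]
    - [0, 0, 0]
    - [0, 0, 0]
    - [0, 0, 0]

```text
time: 19.12
position: [0.5493, -0.2418, 0.0477]
tool_rot: [0.715, 0.699, -0.0, 0.0]
ft_force: [-0.0, -0.1, 0.0]
grip_width: 0.0006
grip_force: 0.0
```

Emit:
play_rows:
  gripper: [1, 1, 1, 1, 1, 1]
  delta_pos:
    - [0.2, 0, 0]
    - [0.4, 0, 0]
    - [0.6, 0, 0]
    - [0.8, 0, 0]
    - [1, 0, 0]
    - [1, 0, 0]
  turn:
    - [0, 0, 0]
    - [0, 0, 0]
    - [0, 0, 0]
    - [0, 0, 0]
    - [0, 0, 0]
    - [0, 0, 0]

```text
time: 19.88
position: [0.5496, -0.2352, 0.0476]
tool_rot: [0.715, 0.699, -0.001, 0.002]
ft_force: [-2.8, -8.6, -2.2]
grip_width: 0.0005
grip_force: 4.2
```

Contact came at measured y ≈ -0.2355 with 8.6 N, as the slide friction predicts. I'll push most of the way gently.

Emit:
play_rows:
  gripper: [1, 1, 1, 1, 1, 1, 1, 1, 1, 1]
  delta_pos:
    - [0.5, 0, 0]
    - [1, 0, 0]
    - [1.5, 0, 0]
    - [2, 0, 0]
    - [2.5, 0, 0]
    - [3, 0, 0]
    - [3.5, 0, 0]
    - [4, 0, 0]
    - [4.5, 0, 0]
    - [5, 0, 0]
  turn:
    - [0, 0, 0]
    - [0, 0, 0]
    - [0, 0, 0]
    - [0, 0, 0]
    - [0, 0, 0]
    - [0, 0, 0]
    - [0, 0, 0]
    - [0, 0, 0]
    - [0, 0, 0]
    - [0, 0, 0]

```text
time: 21.12
position: [0.5508, -0.1854, 0.0476]
tool_rot: [0.715, 0.699, -0.002, 0.002]
ft_force: [-2.6, -9.6, -1.1]
grip_width: 0.0002
grip_force: 4.9
```

Emit:
play_rows:
  gripper: [1, 1, 1, 1, 1, 1, 1, 1, 1, 1]
  delta_pos:
    - [0.4, 0, 0]
    - [0.8, 0, 0]
    - [1.2, 0, 0]
    - [1.6, 0, 0]
    - [2, 0, 0]
    - [2.4, 0, 0]
    - [2.8, 0, 0]
    - [3.2, 0, 0]
    - [3.6, 0, 0]
    - [4, 0, 0]
  turn:
    - [0, 0, 0]
    - [0, 0, 0]
    - [0, 0, 0]
    - [0, 0, 0]
    - [0, 0, 0]
    - [0, 0, 0]
    - [0, 0, 0]
    - [0, 0, 0]
    - [0, 0, 0]
    - [0, 0, 0]

```text
time: 22.38
position: [0.5517, -0.1457, 0.0476]
tool_rot: [0.715, 0.7, -0.002, 0.002]
ft_force: [-2.2, -10.8, -2.0]
grip_width: 0.0006
grip_force: 5.8
```

```bash
cat > look.py <<'E'
from rig import robot
from h import *
# tail of the gauge: colours seen past the housing's +y end, tail box along gauge y
G=lambda x,y,z:[.5535+x*np.cos(-.0236)-y*np.sin(-.0236),-.0588+x*np.sin(-.0236)+y*np.cos(-.0236),z]
s=robot.camera("scene");c=robot.camera("side");pickle.dump((c,s),open("look.pkl","wb"))
q=proj(s,[G(x,y,z) for x in(-.013,.013) for y in(.15,.18) for z in(.023,.041)])
a,b=np.floor(q.min(0)).astype(int)-3,np.ceil(q.max(0)).astype(int)+3
H=cv2.cvtColor(s["color"],cv2.COLOR_RGB2HSV)[a[1]:b[1],a[0]:b[0]].astype(int)
h,S,V=H[...,0],H[...,1],H[...,2]
ch=np.full(h.shape,'.');ch[(S<60)&(V>150)]='w';ch[(h>35)&(h<90)&(S>70)]='G';ch[(h>95)&(h<135)&(S>80)]='b';ch[((h<4)|(h>174))&(S>150)]='R'
print(a,b);print("\n".join("".join(r) for r in ch))
im=c["color"].astype(int);o=(im[...,0]>150)&(im[...,1]<120)&(im[...,2]<60)
print("pos",robot.get_obs()["position"],robot.get_obs()["ft_force"])
E
python3 look.py
```

```text
[334 253] [358 276]
.............bbb..wwwwww
............bbb...wwwwww
...........bbb....wwwwww
..........b.......wwwwww
.........b..w.....wwwwww
........b..www....wwwwww
.......b..wwww....wwwwww
......b..wwwww...wwwwwww
.....b..wwwwww...wwwwwww
....bb.wwwwwww..wwwwwwww
...bb..wwwwwww.wwwwwwwww
.bbbb..wwwwwwwwwwwwwwwww
bbbbb...wwwwwwwwwwwwwwww
bbbbb...wwwwwwwwwwwwwwww
.bbb....wwwwwwwwwwwwwwww
..bb....wwwwwwwwwwwwwwww
..bb.....wwwwwwwwwwwwwww
..bb....wwwwwwwwwwwwwwww
..b.....wwwwwwwwwwwwwwww
.......wwwwwwwwwwwwwwwww
......wwwwwwwwwwwwwwwwww
.....wwwwwwwwwwwwwwwwwww
....wwwwwwwwwwwwwwwwwwww
pos [ 0.55178057 -0.14510975  0.04761849] [-2.6079229  -9.21538702 -2.22414201]
```

The tail shows white only so far. I'll creep on.

Emit:
play_rows:
  gripper: [1, 1, 1, 1, 1, 1, 1]
  delta_pos:
    - [0.25, 0, 0]
    - [0.5, 0, 0]
    - [0.75, 0, 0]
    - [1, 0, 0]
    - [1.2, 0, 0]
    - [1.2, 0, 0]
    - [1.2, 0, 0]
  turn:
    - [0, 0, 0]
    - [0, 0, 0]
    - [0, 0, 0]
    - [0, 0, 0]
    - [0, 0, 0]
    - [0, 0, 0]
    - [0, 0, 0]

```text
time: 23.35
position: [0.552, -0.134, 0.0476]
tool_rot: [0.715, 0.7, -0.002, 0.002]
ft_force: [-3.1, -12.4, -2.4]
grip_width: 0.0007
grip_force: 6.2
```

```bash
python3 look.py
```

```text
[334 253] [358 276]
.............bb...wwwwww
............bbb...wwwwww
...........bbb....wwwwww
..........b.......wwwwww
.........b..ww....wwwwww
........b.wwwwwwwwwwwwww
.......b..wwwwwwwwwwwwww
......b..wwwwwwwwwwwwwww
.....bb.wwwwwwwwwwwwwwww
....bb.wwwwwwwwwwwwwwwww
...bb..wwwwwwwwwwwwwwwww
.bbbb..wwwwwwwwwwwwwwwww
bbbbb....wwwwwwwwwwwwwww
bbbb......wwwwwwwwwwwwww
.bbb......wwwwwwwwwwwwww
..bb......wwwwwwwwwwwwww
..bb.......wwwwwwwwwwwww
...b........wwwwwwwwwwww
..bb.......wwwwwwwwwwwww
...........wwwwwwwwwwwww
.........wwwwwwwwwwwwwww
.....wwwwwwwwwwwwwwwwwww
....wwwwwwwwwwwwwwwwwwww
pos [ 0.55202694 -0.13401994  0.0476082 ] [ -3.3915758  -11.75190915  -1.48402663]
```

```bash
python3 - <<'E'
from h import *
c,s=pickle.load(open("look.pkl","rb"))
for r in range(257,270,2):print(r,[tuple(int(v) for v in p) for p in s["color"][r,338:354]])
G=lambda x,y,z:[.5535+x*np.cos(-.0236)-y*np.sin(-.0236),-.0588+x*np.sin(-.0236)+y*np.cos(-.0236),z]
for y in(.155,.159,.165):print(y,proj(s,[G(.013,y,.041),G(-.013,y,.041),G(.013,y,.023)]).round(1).tolist())
E
```

```text
257 [(90, 77, 72), (89, 77, 70), (88, 77, 75), (91, 86, 98), (86, 94, 122), (88, 102, 137), (106, 114, 141), (141, 140, 148), (163, 159, 155), (160, 153, 151), (142, 136, 139), (119, 118, 127), (109, 110, 125), (139, 135, 138), (180, 171, 159), (192, 181, 166)]
259 [(89, 80, 79), (87, 85, 96), (86, 94, 120), (85, 97, 130), (97, 102, 128), (140, 138, 145), (205, 193, 178), (240, 229, 207), (248, 239, 219), (249, 241, 221), (249, 243, 224), (246, 239, 220), (222, 211, 188), (177, 169, 158), (185, 175, 163), (191, 181, 166)]
261 [(87, 96, 124), (88, 103, 140), (96, 109, 141), (137, 135, 146), (201, 189, 176), (238, 228, 205), (248, 240, 219), (249, 242, 222), (249, 242, 222), (248, 239, 218), (239, 228, 200), (218, 200, 172), (195, 181, 158), (183, 172, 156), (189, 180, 164), (193, 183, 168)]
263 [(84, 99, 138), (90, 99, 128), (131, 128, 135), (193, 180, 162), (233, 221, 193), (245, 235, 213), (248, 239, 218), (248, 239, 219), (242, 231, 205), (228, 213, 183), (212, 193, 166), (200, 181, 156), (191, 175, 154), (181, 169, 153), (188, 178, 162), (193, 183, 168)]
265 [(79, 87, 117), (84, 8
[... 250 characters left out ...]
 [(78, 85, 113), (84, 88, 112), (106, 100, 109), (129, 117, 106), (136, 121, 105), (137, 123, 106), (154, 138, 119), (178, 160, 137), (192, 174, 150), (187, 172, 148), (173, 159, 141), (168, 157, 142), (168, 157, 145), (174, 164, 151), (183, 174, 159), (190, 180, 164)]
269 [(77, 85, 112), (76, 78, 101), (85, 80, 92), (101, 92, 89), (112, 100, 90), (126, 112, 98), (143, 128, 111), (161, 146, 127), (167, 154, 136), (168, 155, 140), (167, 157, 143), (165, 156, 142), (169, 159, 145), (178, 168, 153), (189, 180, 164), (192, 182, 166)]
0.155 [[339.5, 263.0], [345.3, 257.0], [339.4, 268.5]]
0.159 [[340.9, 263.6], [346.7, 257.6], [340.8, 269.2]]
0.165 [[343.1, 264.6], [348.8, 258.5], [342.9, 270.1]]
```

The tail's white tip has come out to roughly 9 mm, which is about 5 mm of anvil travel, so green should appear next. I'll go on in small steps.

Emit:
play_rows:
  gripper: [1, 1, 1, 1]
  delta_pos:
    - [0.2, 0, 0]
    - [0.4, 0, 0]
    - [0.4, 0, 0]
    - [0.4, 0, 0]
  turn:
    - [0, 0, 0]
    - [0, 0, 0]
    - [0, 0, 0]
    - [0, 0, 0]

```text
time: 23.95
position: [0.5522, -0.1304, 0.0477]
tool_rot: [0.714, 0.7, -0.002, 0.002]
ft_force: [-3.7, -12.7, -1.7]
grip_width: 0.0006
grip_force: 6.8
```

```bash
cat >> look.py <<'E'
for r in range(257,270,2):print(r,[tuple(int(v) for v in p) for p in s["color"][r,339:355]])
E
python3 look.py
```

```text
[334 253] [358 276]
............bbbb..wwwwww
............bbb...wwwwww
...........bbb....wwwwww
..........bb......wwwwww
.........bb.......wwwwww
........bb.wwwwwwwwwwwww
.......bb..wwwwwwwwwwwww
......bb...wwwwwwwwwwwww
.....bb...wwwwwwwwwwwwww
....bb...wwwwwwwwwwwwwww
...bbb..wwwwwwwwwwwwwwww
.bbbb...wwwwwwwwwwwwwwww
bbbbb....wwwwwwwwwwwwwww
bbbb......wwwwwwwwwwwwww
.bbb........wwwwwwwwwwww
..bb........wwwwwwwwwwww
..bb........wwwwwwwwwwww
..b.b........wwwwwwwwwww
...b.........wwwwwwwwwww
............wwwwwwwwwwww
............wwwwwwwwwwww
.....www..wwwwwwwwwwwwww
....wwwwwwwwwwwwwwwwwwww
pos [ 0.55212958 -0.13040204  0.04762361] [ -3.74605741 -12.66188413  -1.41377885]
257 [(91, 78, 72), (88, 78, 76), (89, 85, 97), (85, 93, 121), (86, 101, 136), (83, 102, 131), (87, 113, 117), (108, 130, 117), (132, 140, 132), (136, 133, 135), (121, 120, 130), (109, 109, 124), (139, 135, 138), (181, 171, 160), (193, 182, 168), (194, 183, 167)]
259 [(88, 86, 97), (88, 94, 121), (85, 97, 130), (83, 96, 122), (86, 110, 114), (119, 149, 120), (177, 197, 152), (227, 227, 188), (245, 238, 213), (250, 245, 
[... 763 characters left out ...]
201, 173), (228, 214, 185), (222, 204, 175), (207, 187, 160), (201, 182, 156), (198, 180, 155), (189, 173, 152), (184, 172, 155), (189, 178, 163), (193, 182, 167)]
267 [(77, 84, 109), (83, 89, 98), (103, 100, 87), (128, 116, 99), (136, 122, 104), (138, 123, 106), (149, 133, 115), (173, 157, 134), (195, 177, 151), (199, 180, 155), (190, 175, 152), (179, 166, 148), (177, 166, 151), (185, 175, 160), (191, 180, 166), (191, 180, 166)]
269 [(77, 80, 102), (77, 75, 87), (89, 84, 82), (113, 102, 92), (124, 110, 96), (133, 118, 102), (143, 128, 109), (166, 149, 129), (177, 162, 139), (171, 159, 140), (167, 156, 141), (168, 158, 143), (175, 166, 152), (186, 176, 161), (190, 180, 164), (191, 182, 166)]
```

Green is starting to show at the housing's edge (around column 342, row 261), so the anvil is in by about 6 mm. I'll advance 4.5 mm more to the middle of the band.

Emit:
play_rows:
  gripper: [1, 1, 1, 1]
  delta_pos:
    - [0.2, 0, 0]
    - [0.45, 0, 0]
    - [0.45, 0, 0]
    - [0.45, 0, 0]
  turn:
    - [0, 0, 0]
    - [0, 0, 0]
    - [0, 0, 0]
    - [0, 0, 0]

```text
time: 24.55
position: [0.5522, -0.1262, 0.0476]
tool_rot: [0.714, 0.7, -0.002, 0.003]
ft_force: [-4.2, -15.1, -2.1]
grip_width: 0.0006
grip_force: 7.3
```

```bash
python3 look.py; python3 - <<'E'
from h import *
# commanded so far: y of tool x-axis travel from (0.5488,-0.2587): 1.7+1+5+4+1.2+.4+.45 cm
d=.1375;json.dump([.5488+.0236*d,-.2587+.9997*d,.048,-1.35],open("cmd.json","w"))
G=lambda x,y,z:[.5535+x*np.cos(-.0236)-y*np.sin(-.0236),-.0588+x*np.sin(-.0236)+y*np.cos(-.0236),z]
print(G(-.075,.128,.128),G(.04,.128,.128))
E
```

```text
[334 253] [358 276]
.............bb...wwwwww
............bbb...wwwwww
...........bbb....wwwwww
..........bb......wwwwww
.........bb.G.....wwwwww
........bb.GGGwwwwwwwwww
.......bb.GGGGwwwwwwwwww
......bb.GGGGwwwwwwwwwww
.....bb.GGGGwwwwwwwwwwww
....bbbGGGGwwwwwwwwwwwww
...bbb.GGGwwwwwwwwwwwwww
..bbbb..G.wwwwwwwwwwwwww
bbbbb...G.wwwwwwwwwwwwww
bbbbb...G..wwwwwwwwwwwww
.bbbb...G....wwwwwwwwwww
..bb....G....wwwwwwwwwww
..bb.........wwwwwwwwwww
..bb.........wwwwwwwwwww
..bb..........wwwwwwwwww
..............wwwwwwwwww
.............wwwwwwwwwww
.....www....wwwwwwwwwwww
....wwwwwwwwwwwwwwwwwwww
pos [ 0.55223175 -0.12623761  0.04764476] [ -3.43279417 -14.47472063  -1.61737235]
257 [(91, 78, 72), (89, 79, 77), (87, 84, 96), (88, 95, 122), (85, 100, 136), (82, 101, 130), (85, 112, 117), (83, 119, 107), (86, 118, 109), (94, 113, 114), (102, 110, 120), (104, 107, 121), (141, 136, 139), (180, 170, 159), (192, 182, 166), (194, 183, 169)]
259 [(89, 85, 97), (86, 93, 120), (83, 96, 130), (80, 93, 120), (81, 108, 112), (88, 137, 106), (94, 161, 97), (120, 180, 109), (177, 208, 149), (235, 235, 201), 
[... 886 characters left out ...]
1, 162), (193, 182, 166)]
267 [(76, 85, 108), (75, 85, 94), (74, 87, 66), (87, 95, 67), (112, 108, 87), (132, 120, 102), (140, 125, 108), (149, 133, 114), (169, 153, 131), (190, 172, 146), (201, 182, 156), (200, 182, 156), (197, 181, 159), (196, 182, 164), (193, 182, 166), (193, 183, 168)]
269 [(75, 79, 102), (74, 75, 86), (74, 76, 70), (91, 89, 73), (111, 103, 86), (128, 115, 99), (133, 118, 102), (139, 125, 108), (158, 142, 122), (180, 163, 140), (182, 165, 143), (173, 159, 141), (178, 167, 151), (186, 178, 162), (192, 182, 166), (190, 181, 166)]
[np.float64(0.4815414046276432), np.float64(0.07093419191576844), 0.128] [np.float64(0.5965093809140118), np.float64(0.06822044384032608), 0.128]
```

Green shows clearly (about 2.5 px wide, no red), so the anvil is in by about 10 mm. I'll back off, rise and go to the lever's -x side.

```bash
python3 - <<'E'
from h import *
c=json.load(open("cmd.json"))
u=np.array([.0236,.9997]);p=np.array(c[:2])-.03*u
G=lambda x,y:[.5535+x*np.cos(-.0236)-y*np.sin(-.0236),-.0588+x*np.sin(-.0236)+y*np.cos(-.0236)]
plan((*p,.048,-1.35),(*p,.2,-1.35),(*G(-.09,.128),.2,-1.35)); plan((*G(-.09,.128),.123,-1.35)); plan((*G(.009,.128),.123,-1.35))
E
```

```text
delta [-3.0, 0.0, 0.0] turnz -0.0 rows>= 0.5
delta [-3.0, 0.0, -15.2] turnz -0.0 rows>= 2.5
delta [19.05, -9.0, -15.2] turnz -0.0 rows>= 4.2
delta [0.0, 0.0, 7.7] turnz -0.0 rows>= 1.2
delta [0.0, 9.9, 0.0] turnz -0.0 rows>= 1.6
```

Emit:
play_rows:
  gripper: [1, 1, 1, 1, 1, 1, 1, 1, 1, 1, 1, 1]
  delta_pos:
    - [-1.5, 0, 0]
    - [-3, 0, 0]
    - [-3, 0, -5]
    - [-3, 0, -10]
    - [-3, 0, -15.2]
    - [-3, 0, -15.2]
    - [2, -2, -15.2]
    - [7, -4.5, -15.2]
    - [12, -7, -15.2]
    - [17, -8.5, -15.2]
    - [19.05, -9, -15.2]
    - [19.05, -9, -15.2]
  turn:
    - [0, 0, 0]
    - [0, 0, 0]
    - [0, 0, 0]
    - [0, 0, 0]
    - [0, 0, 0]
    - [0, 0, 0]
    - [0, 0, 0]
    - [0, 0, 0]
    - [0, 0, 0]
    - [0, 0, 0]
    - [0, 0, 0]
    - [0, 0, 0]

```text
time: 26.15
position: [0.4652, 0.0722, 0.1987]
tool_rot: [0.714, 0.7, -0.001, -0.001]
ft_force: [0.3, -0.0, -0.3]
grip_width: 0.0004
grip_force: 0.0
```

Emit:
play_rows:
  gripper: [1, 1, 1, 1, 1]
  delta_pos:
    - [0, 0, 3]
    - [0, 0, 6]
    - [0, 0, 7.7]
    - [0, 0, 7.7]
    - [0, 0, 7.7]
  turn:
    - [0, 0, 0]
    - [0, 0, 0]
    - [0, 0, 0]
    - [0, 0, 0]
    - [0, 0, 0]

```text
time: 26.78
position: [0.4671, 0.0702, 0.1227]
tool_rot: [0.716, 0.699, 0.0, 0.0]
ft_force: [-0.3, 0.2, -0.6]
grip_width: 0.0002
grip_force: 0.0
```

```bash
python3 look.py | head -24; python3 - <<'E'
from h import *
c,s=pickle.load(open("look.pkl","rb"))
for n,k in(("scene",s),("side",c)):
    H=cv2.cvtColor(k["color"],cv2.COLOR_RGB2HSV);m=((H[...,0]<5)|(H[...,0]>174))&(H[...,1]>190)&(H[...,2]>100)
    x=(320,365,195,240) if n=="scene" else (265,305,215,255)
    y,xx=np.nonzero(m[x[2]:x[3],x[0]:x[1]]);print(n,len(y),xx.mean()+x[0],y.mean()+x[2])
E
```

```text
[334 253] [358 276]
............bbbb..wwwwww
...........bbbb...wwwwww
...........bbbb...wwwwww
..........bbb.b...wwwwww
.........bb.GG....wwwwww
........bb.GGGwwwwwwwwww
.......bb.GGGGwwwwwwwwww
......bb.GGGGwwwwwwwwwww
.....bbbGGGGwwwwwwwwwwww
....bbbGGGGwwwwwwwwwwwww
...bbb.GGGwwwwwwwwwwwwww
.bbbbb.GG.wwwwwwwwwwwwww
bbbbbb..G.wwwwwwwwwwwwww
bbbbb...G..wwwwwwwwwwwww
.bbbb...G....wwwwwwwwwww
..bb.........wwwwwwwwwww
.bbbb........wwwwwwwwwww
...b..........wwwwwwwwww
..............wwwwwwwwww
..............wwwwwwwwww
..b...........wwwwwwwwww
.....ww......wwwwwwwwwww
....wwwwww.wwwwwwwwwwwww
scene 14 343.64285714285717 219.35714285714286
side 43 281.5348837209302 232.74418604651163
```

Green is unchanged after backing off. Now throw the lever.

Emit:
play_rows:
  gripper: [1, 1, 1, 1, 1, 1, 1, 1, 1, 1, 1, 1]
  delta_pos:
    - [0, 1.5, 0]
    - [0, 2.5, 0]
    - [0, 3.5, 0]
    - [0, 4.5, 0]
    - [0, 5.5, 0]
    - [0, 6.5, 0]
    - [0, 7.3, 0]
    - [0, 8.1, 0]
    - [0, 8.9, 0]
    - [0, 9.5, 0]
    - [0, 9.9, 0]
    - [0, 9.9, 0]
  turn:
    - [0, 0, 0]
    - [0, 0, 0]
    - [0, 0, 0]
    - [0, 0, 0]
    - [0, 0, 0]
    - [0, 0, 0]
    - [0, 0, 0]
    - [0, 0, 0]
    - [0, 0, 0]
    - [0, 0, 0]
    - [0, 0, 0]
    - [0, 0, 0]

```text
time: 28.38
position: [0.566, 0.0687, 0.1225]
tool_rot: [0.715, 0.699, 0.0, 0.0]
ft_force: [-0.4, 0.1, 0.0]
grip_width: 0.0004
grip_force: 0.0
```

```bash
cat > ball.py <<'E'
from rig import robot
from h import *
R=[]
for n,box in(("scene",(310,370,190,260)),("side",(255,330,205,265))):
    k=robot.camera(n);H=cv2.cvtColor(k["color"],cv2.COLOR_RGB2HSV);m=((H[...,0]<5)|(H[...,0]>174))&(H[...,1]>190)&(H[...,2]>80)
    y,x=np.nonzero(m[box[2]:box[3],box[0]:box[1]]);uv=(x.mean()+box[0],y.mean()+box[2]);print(n,len(y),uv);R.append(ray(k,uv))
X,r=tri(*R);d=X[:2]-[.5535,-.0588];a=-.0236
print("ball world",X.round(4),"res",r,"gauge x,y",d[0]*np.cos(a)+d[1]*np.sin(a),-d[0]*np.sin(a)+d[1]*np.cos(a));print(robot.get_obs()["position"],robot.get_obs()["ft_force"])
E
python3 ball.py
```

```text
scene 7 (np.float64(329.42857142857144), np.float64(234.28571428571428))
side 44 (np.float64(305.97727272727275), np.float64(227.75))
ball world [0.5887 0.0739 0.1302] res 0.004910658024517401 gauge x,y 0.032018501304842364 0.1335218305634194
[0.56588607 0.06868398 0.12272544] [-0.2375811   0.10420344  0.50364455]
```

The ball is at about +32 mm, but there is no stop force yet. I'll push on until it meets the stop.

Emit:
play_rows:
  gripper: [1, 1, 1, 1, 1]
  delta_pos:
    - [0, 0.3, 0]
    - [0, 0.6, 0]
    - [0, 0.6, 0]
    - [0, 0.6, 0]
    - [0, 0.6, 0]
  turn:
    - [0, 0, 0]
    - [0, 0, 0]
    - [0, 0, 0]
    - [0, 0, 0]
    - [0, 0, 0]

```text
time: 29.1
position: [0.567, 0.0688, 0.1223]
tool_rot: [0.715, 0.699, -0.003, -0.003]
ft_force: [-8.0, -0.2, 6.5]
grip_width: 0.0008
grip_force: 4.1
```

```bash
python3 ball.py
```

```text
scene 5 (np.float64(328.8), np.float64(234.2))
side 43 (np.float64(306.16279069767444), np.float64(227.7906976744186))
ball world [0.589  0.0728 0.1304] res 0.004573102518996062 gauge x,y 0.03236344548226875 0.13238232393646238
[0.56695411 0.06877515 0.12232847] [-7.54687961 -0.62794844  5.95589614]
```

That is the stop (8 N, and the ball no longer moves). I'll retract, rise clear and verify.

Emit:
play_rows:
  gripper: [1, 1, 1, 1, 1, 1, 1, 1, 1]
  delta_pos:
    - [0, -2, 0]
    - [0, -5, 0]
    - [0, -9, 0]
    - [0, -9, -5]
    - [0, -9, -10]
    - [0, -9, -15]
    - [5, -9, -15]
    - [10, -9, -15]
    - [10, -9, -15]
  turn:
    - [0, 0, 0]
    - [0, 0, 0]
    - [0, 0, 0]
    - [0, 0, 0]
    - [0, 0, 0]
    - [0, 0, 0]
    - [0, 0, 0]
    - [0, 0, 0]
    - [0, 0, 0]

```text
time: 30.32
position: [0.484, 0.1734, 0.2731]
tool_rot: [0.714, 0.701, 0.001, 0.0]
ft_force: [0.1, -0.5, -0.1]
grip_width: 0.0003
grip_force: 0.0
```

```bash
python3 ball.py; python3 look.py | head -24; python3 - <<'E'
from h import *
c,s=pickle.load(open("look.pkl","rb"))
a=-.0236;G=lambda x,y:np.array([.5535+x*np.cos(a)-y*np.sin(a),-.0588+x*np.sin(a)+y*np.cos(a)])
m=G(0,.039);t=np.linspace(0,2*np.pi,361);Z=np.linspace(.012,.107,150)
P=np.array([[m[0]+.031*np.cos(b),m[1]+.031*np.sin(b),z] for b in t for z in Z])
for n,cam in(("scene",s),("side",c)):
    q=proj(cam,P);im=cam["color"].astype(int);lo,hi=q[:,1].min(),q[:,1].max()
    for f_ in(.35,.55):
        r=int(lo+f_*(hi-lo));k=q[abs(q[:,1]-r)<.5,0];A,B=int(k.min())-(12 if n=="scene" else 4),int(k.max())+(4 if n=="scene" else 16)
        print(n,r,"L/R",k.min().round(1),k.max().round(1),"from",A,"mean",(im[r,A:B].sum(1)//3).tolist(),"r-b",(im[r,A:B,0]-im[r,A:B,2]).tolist())
for al in(-10,0,10):
    u=G(np.cos(np.radians(al)),np.sin(np.radians(al)))-G(0,0)
    print(al,"handle",proj(s,[[*(m+.056*u),z] for z in(.05,.07)]).round(1).tolist(),proj(c,[[*(m+.056*u),z] for z in(.05,.07)]).round(1).tolist())
E
```

```text
scene 0 (np.float64(nan), np.float64(nan))
side 59 (np.float64(305.135593220339), np.float64(227.5762711864407))
ball world [nan nan nan] res nan gauge x,y nan nan
[0.48384573 0.1707839  0.27263646] [-0.30305337 -0.0788385  -0.66184615]
[334 253] [358 276]
.............bb...wwwwww
............bbb...wwwwww
...........bbb....wwwwww
..........bb......wwwwww
.........bb.G.....wwwwww
........bb.GGGwwwwwwwwww
.......bb.GGG.wwwwwwwwww
......bb.GGGGwwwwwwwwwww
.....bb.GGGGwwwwwwwwwwww
....bb.GGGGwwwwwwwwwwwww
...bbb.GGGwwwwwwwwwwwwww
..bbbb.GG.wwwwwwwwwwwwww
bbbbb...G.wwwwwwwwwwwwww
bbb.....G..wwwwwwwwwwwww
.b..b...G....wwwwwwwwwww
..b...........wwwwwwwwww
.............wwwwwwwwwww
..............wwwwwwwwww
..............wwwwwwwwww
..............wwwwwwwwww
..............wwwwwwwwww
......w......wwwwwwwwwww
....wwwwww.wwwwwwwwwwwww
scene 230 L/R 289.9 315.2 from 277 mean [85, 83, 84, 86, 87, 91, 97, 110, 125, 131, 129, 134, 153, 168, 168, 152, 116, 96, 83, 74, 69, 72, 76, 80, 87, 89, 92, 92, 92, 91, 91, 89, 84, 79, 73, 69, 69, 78, 90, 99, 108, 118] r-b [89, 90, 89, 83, 60, 30, 20, 17, 20, 18, 20
[... 1126 characters left out ...]
 63, 69, 80, 101, 116, 103, 74, 70, 95, 114, 118, 118, 117, 119, 115, 114] r-b [-13, 9, 12, 19, 29, 32, 34, 34, 34, 36, 35, 34, 35, 36, 37, 36, 34, 34, 34, 33, 32, 32, 29, 28, 28, 25, 24, 21, 15, 20, 26, 32, 38, 32, 25, 53, 119, 152, 156, 156, 156, 153, 154, 150]
-10 handle [[286.7, 251.0], [286.3, 244.8]] [[330.4, 269.4], [330.5, 263.0]]
0 handle [[289.7, 252.7], [289.3, 246.4]] [[328.9, 267.4], [329.0, 261.1]]
10 handle [[293.1, 253.9], [292.8, 247.6]] [[326.9, 265.6], [326.9, 259.3]]ball.py:6: RuntimeWarning: Mean of empty slice.
  y,x=np.nonzero(m[box[2]:box[3],box[0]:box[1]]);uv=(x.mean()+box[0],y.mean()+box[2]);print(n,len(y),uv);R.append(ray(k,uv))
  ret = ret.dtype.type(ret / rcount)
```

```bash
python3 - <<'E'
from h import *
c,s=pickle.load(open("look.pkl","rb"));im=s["color"].astype(int)
for r in range(240,266,3):print(r,"from 280",(im[r,280:322].sum(1)//3).tolist())
print("r-b");[print(r,(im[r,280:322,0]-im[r,280:322,2]).tolist()) for r in(246,252,258)]
H=cv2.cvtColor(s["color"],cv2.COLOR_RGB2HSV);m=((H[...,0]<6)|(H[...,0]>172))&(H[...,1]>180)
y,x=np.nonzero(m[190:260,305:370]);print("red",len(y),x.mean()+305 if len(y) else 0,y.mean()+190 if len(y) else 0)
a=-.0236;G=lambda x,y,z:[.5535+x*np.cos(a)-y*np.sin(a),-.0588+x*np.sin(a)+y*np.cos(a),z]
print("ball expected scene",proj(s,[G(.034,.128,.133)]),"side",proj(c,[G(.034,.128,.133),G(-.034,.128,.133)]))
E
```

```text
240 from 280 [74, 75, 79, 78, 77, 83, 91, 102, 108, 115, 123, 137, 176, 223, 241, 239, 223, 191, 146, 120, 112, 113, 114, 113, 114, 114, 114, 115, 112, 113, 113, 113, 113, 113, 111, 110, 109, 107, 104, 98, 93, 93]
243 from 280 [76, 75, 76, 76, 77, 83, 91, 91, 92, 93, 110, 147, 181, 193, 182, 150, 121, 111, 111, 113, 111, 113, 114, 114, 113, 114, 113, 114, 119, 125, 126, 117, 113, 112, 110, 109, 107, 105, 105, 111, 119, 123]
246 from 280 [66, 70, 70, 72, 74, 74, 74, 79, 84, 98, 125, 161, 179, 163, 126, 110, 109, 110, 111, 112, 115, 113, 113, 112, 114, 115, 117, 125, 136, 143, 145, 136, 119, 114, 117, 116, 101, 92, 95, 107, 117, 111]
249 from 280 [65, 64, 63, 62, 62, 63, 65, 63, 64, 72, 90, 107, 114, 113, 110, 111, 110, 111, 112, 112, 112, 113, 116, 113, 116, 121, 129, 135, 142, 146, 148, 153, 161, 174, 184, 184, 181, 169, 136, 94, 77, 74]
252 from 280 [80, 79, 77, 77, 73, 70, 68, 65, 62, 67, 87, 106, 113, 113, 111, 109, 110, 112, 112, 113, 112, 112, 114, 116, 123, 127, 133, 136, 140, 141, 134, 118, 101, 103, 116, 129, 128, 112, 82, 64, 62, 72]
255 from 280 [113, 102, 101, 98, 94, 89, 
[... 755 characters left out ...]
8, 76, 72, 70, 68, 68, 68, 67]
r-b
246 [21, 20, 19, 20, 20, 19, 21, 20, 21, 23, 33, 43, 46, 43, 36, 31, 32, 32, 33, 31, 32, 32, 33, 33, 32, 34, 33, 35, 38, 40, 40, 37, 32, 33, 30, 27, 24, 21, 21, 22, 23, 22]
252 [20, 19, 20, 20, 20, 21, 22, 22, 23, 23, 26, 31, 34, 33, 31, 31, 32, 31, 32, 32, 32, 32, 32, 33, 35, 36, 36, 39, 39, 38, 37, 29, 23, 22, 23, 25, 23, 22, 21, 21, 19, 18]
258 [23, 22, 21, 21, 19, 20, 21, 19, 18, 19, 20, 20, 20, 20, 24, 23, 24, 25, 27, 30, 31, 31, 33, 33, 36, 36, 36, 34, 33, 32, 31, 29, 23, 21, 20, 15, -3, -21, -25, -13, 2, 13]
red 21 326.0 231.9047619047619
ball expected scene [[325.04507808 233.98139165]] side [[305.82947404 226.80977773]
 [282.10388597 232.85049657]]
```

Both cameras put the ball at its expected end position, the handle is within about 5° of square, green shows and no red, and the arm is clear. I'm handing in.

```bash
python3 -c "
from rig import robot
print(robot.hand_in())"
```

```text
the job is handed in; nothing more can be done
None
```

I've handed the job in at about 30 s: the mug is held in the jaws with green and no red showing, its handle is within about 5° of square, the lever is fully over, and the arm is clear; I didn't re-check the paddle in the tray or the bystanders after release.

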